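# Pack a painting tight in its frame

## Task

Fit the small painting into the picture frame that lies face down: lay the panel in so that it rests flat on the frame's lip, then stand on the lip, in the gap left at its end, the wooden packer that nearly fills that gap, and slip the wedge in between packer and painting. Press the wedge down by feel, with no more than a firm hand, until painting, wedge and packer are tight between the two end rails, and finish while still holding the wedge pressed in, touching neither painting nor packers and without having upset the jars, pots and bottles about.

Things in the scene. Friction and masses are not known exactly. Their poses are not given: they have to be found in the camera images.
- frame: brown wooden picture frame, face down, fixed. Origin on the table at the middle of its width; z up, x across, y along. 164 mm (x) by 214 mm (y: -98 to 116), 46 mm high. The face board, 10 mm thick, forms the lip, its top 36 mm below the frame's back. Side rails' inner faces at x = -64 and 64 mm. The window in the face board spans x -46 to 46, y -58 to 42 mm; the rest inside the rails is lip
- head_rail: fixed end rail at the frame's -y end: 128 mm (x) by 18 mm (y) by 36 mm high. Origin: centre of its underside, at lip height; axes as the frame's. Its inner face is 9 mm towards +y from there, always at y = -80 mm of the frame
- foot_rail: fixed end rail at the frame's +y end, at another distance from the head rail each time: 128 mm (x) by 18 mm (y) by 36 mm high. Origin: centre of its underside, at lip height; axes as the frame's. Its inner face is 9 mm towards -y from there. With the painting against the head rail, a gap of 15 to 29 mm is left before this rail
- panel: the painting, a loose panel, face down on the table, 120 mm (x) by 140 mm (y) by 34 mm, about 0.3 kg; x and y go along the frame's (4 mm spare at each side). Origin: centre of its underside, z up. 6 mm board with 12 mm thick bars round its edge and, along x through the centre, a brace 18 mm thick (y), all 34 mm high. A well 49 mm (y) by 96 mm (x), 28 mm deep, lies each side of the brace
- packer_thin: pine packer 9 mm thick (y), 60 mm long (x), 50 mm high, loose, standing on edge on the table. Origin: centre of its underside. On the lip it stands 14 mm proud of the rails. The three packers swap places from start to start
- packer_mid: pine packer as the thin one but 14 mm thick (y); 60 mm long (x), 50 mm high
- packer_thick: pine packer as the thin one but 19 mm thick (y); 60 mm long (x), 50 mm high
- wedge: loose wooden wedge, point down in the block's slot: 40 mm wide (x), 82 mm high. Origin: middle of the lower edge of its upright flat face (y = 0); the wood is on the -y side. The -y face slopes: 2 mm thick at the point, growing evenly to 14 mm at z = 36 mm; above is a straight head, 14 mm (y) by 40 mm (x). In the frame: flat face to the packer, slope to the painting's top edge
- block: slotted wooden block, fixed, 70 mm (x) by 60 mm (y), 34 mm high; the wedge's point stands 6 mm above the table in its slot, 28 mm deep, a loose fit. Origin: on the underside below the flat face of the wedge
- paint_jar: bystander: squat paint jar, 42 mm across, 52 mm high, origin under its centre
- ink_bottle: bystander: ink bottle, 38 mm across, 70 mm high, origin under its centre
- gesso_pot: bystander: white plastic pot, 68 mm across, 75 mm high, origin under its centre
- wedge_top (a point): middle of the wedge's top, 7 mm to -y of its flat face. The wedge bites where its thickness at the painting's top edge equals what painting and packer leave between the rails: the packer that leaves 5 to 11 mm is right; with less the wedge hardly enters, with more it drops to the lip without tightening. The wood is smooth; a steady push of 10 to 20 N straight down tightens it
Not all that is in view belongs to the job. What is shaped like the panel but green or turquoise is not meant.

How it is judged:
On the way, in this order (a step that is already met when the one before it is completed fails the run):
1. the painting lies in the frame, flat on the lip, and has been let go (z of panel in the frame of frame between 0.007 and 0.013 m and y of panel in the frame of frame between -0.015 and 0.025 m and x of panel in the frame of frame between -0.008 and 0.008 m and angle between panel's own z axis and vertical below 0.03 rad and contact force between the fingers and panel below 0.3 N), for 0.2 s.
2. a packer stands on the lip between the painting and an end rail (z of panel in the frame of frame between 0.007 and 0.013 m and y of panel in the frame of frame between -0.015 and 0.025 m and x of panel in the frame of frame between -0.008 and 0.008 m and angle between panel's own z axis and vertical below 0.03 rad and ((z of packer_thin in the frame of frame between 0.006 and 0.014 m and x of packer_thin in the frame of frame between -0.036 and 0.036 m and angle between packer_thin's own z axis and vertical below 0.1 rad and (y of packer_thin in the frame of frame between 0.058 and 0.092 m or y of packer_thin in the frame of frame between -0.08 and -0.045 m)) or (z of packer_mid in the frame of frame between 0.006 and 0.014 m and x of packer_mid in the frame of frame between -0.036 and 0.036 m and angle between packer_mid's own z axis and vertical below 0.1 rad and (y of packer_mid in the frame of frame between 0.058 and 0.092 m or y of packer_mid in the frame of frame between -0.08 and -0.045 m)) or (z of packer_thick in the frame of frame between 0.006 and 0.014 m and x of packer_thick in the frame of frame between -0.036 and 0.036 m and angle between packer_thick's own z axis and vertical below 0.1 rad and (y of packer_thick in the frame of frame between 0.058 and 0.092 m or y of packer_thick in the frame of frame between -0.08 and -0.045 m)))), for 0.2 s.
At the end, for the whole second after the job is handed in: Painting flat on the lip (3 mm, 0.03 rad); a packer upright on the lip (4 mm, 0.1 rad) at its end; wedge upright (0.15 rad), its point 5 mm or more below the frame's back; over 5 N of squeeze on end rail and packer; fingers on the wedge (over 1.5 N), not on painting or packers (all of step 2 and contact force between the fingers and panel below 0.3 N and z of wedge in the frame of frame below 0.041 m and angle between wedge's own z axis and vertical below 0.15 rad and x of wedge in the frame of frame between -0.05 and 0.05 m and linear speed of wedge below 0.01 m/s and (contact force between panel and head_rail above 5 N or contact force between panel and foot_rail above 5 N) and (contact force between wedge and packer_thin above 5 N or contact force between wedge and packer_mid above 5 N or contact force between wedge and packer_thick above 5 N) and contact force between the fingers and wedge above 1.5 N and contact force between the fingers and packer_thin below 0.3 N and contact force between the fingers and packer_mid below 0.3 N and contact force between the fingers and packer_thick below 0.3 N); the arm keeps its last pose, push and grip.
It fails at once if the squeeze between the painting and an end rail exceeds 60 N (contact force between panel and head_rail above 60 N or contact force between panel and foot_rail above 60 N).
It fails at once if a jar, bottle or pot is tipped or pushed more than 40 mm (angle between any of paint_jar, ink_bottle, gesso_pot's own z axis and vertical above 0.5 rad or distance of any of paint_jar, ink_bottle, gesso_pot from where it was at the start of the episode above 0.04 m).
It also fails if it takes over 72 s, if anything falls off the work surface, if the arm or the gripper's body presses on something with over 40 N, if the wrist force passes 120 N, or if a joint passes its speed limit or range.

## Robot

A 6-joint arm with a two-finger parallel gripper is mounted at the origin on the work surface. World frame = base frame: x ahead of the robot, y to its left, z up, the work surface at z = 0. Lengths are in m, angles in rad, forces in N, time in s.
With the tool pointing down it reaches from about 0.4 to 0.925 m from the base axis. Payload 3.4 kg.
Tool frame: the origin (TCP) lies between the finger pads; the fingertips stand 25 mm ahead of it and the grasp point (between the pads) lies 6 mm ahead of it; z points along the fingers, y is the direction in which the jaws open and shut (so a half turn about z gives the same grasp; the last joint's range is limited). The gripper opens to 85 mm and grips with 20 to 120 N. Pads are 22 mm wide; open, the fingers measure 114 mm over their backs; the gripper's body (76 mm by 85 mm) begins 54 mm behind the grasp point. The pads swing forward as they close: fully open they stand 13 mm farther back than shut.
Start: joints at [-1.25, 0.307, 1.506, -0, 1.328, -0.073], TCP at [0.221, -0.531, 0.256] pointing down, gripper open.
Joint ranges: [-3.12, 3.12], [-1.05, 2.28], [0.14, 2.33], [-1.42, 4.57], [0.1, 2.73], [-2.68, 2.68]. Speed limits (rad/s): [2.57, 2.57, 3.14, 3.14, 3.14, 3.14].

## Interface

Orientations are given as a unit quaternion [w, x, y, z].
In Python, from rig import arm gives the robot as it stands. The module is installed in compiled form; this text tells all that it offers.
- The arm moves only by the tool carry_out, never from a script. Its argument "rows" is a list of rows, each a list of 5 numbers: the closure, from 0 (fully open) to 1 (shut), then the shift along the tool's x, y, z in cm, then the turn about the tool's z in degrees. In form: [[claw, tx, ty, tz, twist], ...]. A call has 1 to 20 rows; each row shifts and turns the commanded pose from where the row before left it, along the tool's axes as they then stand; what a row does not reach is not made up. A row lasts 1/10 s, in which the tool goes at most 50 mm and 8.59 degrees, less where a joint would pass 70% of its speed; a pose out of reach is approached as far as the arm can. A call with a gripper value outside its range is refused whole. The fingers move at their own pace and stop on an object; "newtons" is the grip in N (left out, the last holds). Time passes only in rows, so rows that do not move let the fingers close. It gives the time, the measured TCP pose, the force and the opening at its end, in the units of the state.
- arm.read_state(): the state, without advancing time (a new reading comes with each control period).
- arm.camera(name): name is "scene" or "top"; returns the picture (420x560x3 uint8, red, green, blue); there is no depth.
- arm.camera_info(name): a dict with "intrinsics" (3x3 intrinsics, pixels), "cam_to_world" (4x4, takes a point from camera to world coordinates). Camera axes: x right, y down, z forward; pixel columns grow to the right and rows downward; lengths in m; the calibration is good to about 2 mm. A picture is of the moment at which its call begins. camera_info takes no time and is no camera call.
- arm.close_job(): hands the job in, once; it reports no verdict.
Trained networks look in the newest picture that a camera, given by its name, has taken for a name from the list of things; names that differ only in an ending like _2 or _b are one class to them, and where a whole thing is asked for, a point or a joint stands for the part that bears it (a point fixed in the world has none). Each returns a list of dicts, best first, with "conf" (0 to 1); they miss things now and then, are a little off and sometimes report something else, mostly with a low value. They report only what shows in the picture. A call takes as long as a camera call. They do not tell look-alikes from the thing itself.
- arm.find_in(target, camera): "xyz" ([x, y, z] in m, in world coordinates, good to about 4 mm: the middle of the surface that is visible of it).
- arm.tip_of(target, camera): "xyz" ([x, y, z] in m, in world coordinates, good to about 4 mm: a listed point, or the origin of a listed thing).
The state is a dict: "time_s": time; "joint_pos": joint angles; "dq": joint speeds; "joint_torque": joint torques, N m; "tool_pos": TCP position; "ee_rot": TCP orientation; "wrist_force": force on the tool from outside, world axes, zero at the start; "ft_torque": the same for the moment, N m; "opening": opening from 0.0 (shut) to 1.0 (fully open).
Only numpy, scipy, OpenCV 4.12 (cv2) and the standard library are available. Lean on these libraries where they do the work, as an engineer would, in place of code of your own. Each camera call takes 0.05 s, during which the arm holds its last target.

## Working session

There is one attempt and no reset: what is moved stays moved. The work goes in short steps, Python scripts to look and compute and a tool call to move; the robot and the scene stay as the last step left them, time stands still between calls to the robot, and variables do not carry over. Pictures are saved under pics/ and viewed, and the job is handed in when it is done.

Besides the shell and the picture viewer there is one more tool, called after "Emit:" by a JSON object that holds its "op" and its "data", one argument or row to a line. carry_out: Moves the arm, as the interface text tells. Its arguments: {"type":"object","properties":{"rows":{"type":"array","items":{"type":"array","items":{"type":"number"}}},"newtons":{"type":"number"}},"required":["rows"]}

```bash
mkdir -p pics; python3 - <<'E'
from rig import arm
import cv2,numpy as np
s=arm.read_state()
for k in s: print(k,np.round(s[k],3))
for c in("scene","top"):
    im=arm.camera(c); cv2.imwrite(f"pics/a_{c}.png",im[:,:,::-1])
    i=arm.camera_info(c); print(np.round(i["intrinsics"],2).tolist(),np.round(i["cam_to_world"],4).tolist())
E
```

```text
time_s 0.0
joint_pos [-1.25   0.308  1.508  0.     1.328 -0.073]
dq [ 0.001 -0.     0.001  0.    -0.     0.001]
joint_torque [ 3.0000e-03 -4.5755e+01 -2.5192e+01 -0.0000e+00  1.3000e-02 -0.0000e+00]
tool_pos [ 0.22  -0.53   0.255]
ee_rot [-0.001  0.981  0.196 -0.   ]
wrist_force [ 0.469 -0.41  -0.248]
ft_torque [-0.022 -0.028  0.059]
opening 1.001
[[427.12, 0.0, 277.22], [0.0, 427.12, 211.23], [0.0, 0.0, 1.0]] [[-0.8697, 0.4009, -0.2879, 0.8485], [0.4934, 0.6949, -0.5231, 0.6072], [-0.0096, -0.597, -0.8022, 1.119], [0.0, 0.0, 0.0, 1.0]]
[[433.1, 0.0, 286.22], [0.0, 433.1, 213.88], [0.0, 0.0, 1.0]] [[-0.0014, -0.9889, 0.1486, 0.2969], [-0.9999, 0.0032, 0.0115, -0.0479], [-0.0119, -0.1486, -0.9888, 1.4302], [0.0, 0.0, 0.0, 1.0]]
```

View pics/a_scene.png

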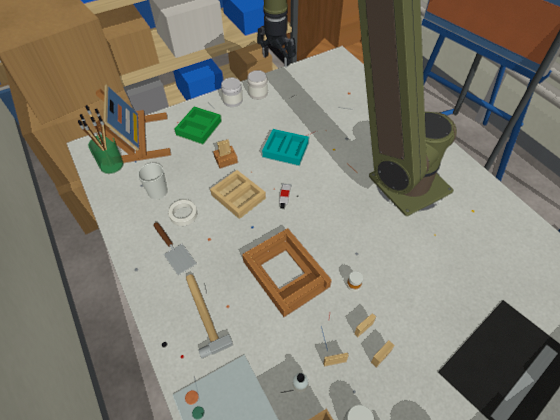

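View pics/a_top.png

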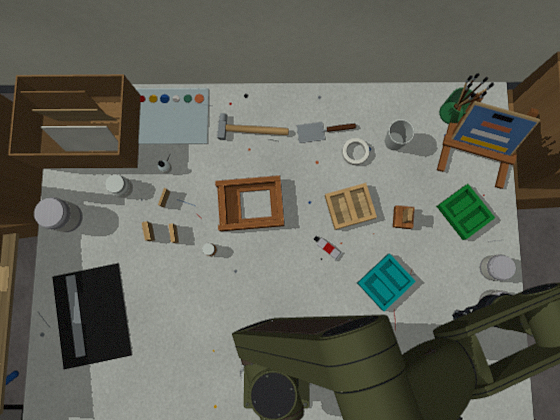

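```bash
python3 - <<'E'
import cv2
t=cv2.imread("pics/a_top.png"); s=cv2.imread("pics/a_scene.png")
a=cv2.resize(t[165:255,205:425],None,fx=3.6,fy=3.6,interpolation=cv2.INTER_CUBIC)
b=cv2.resize(t[150:265,90:230],None,fx=5,fy=5,interpolation=cv2.INTER_CUBIC)
c=cv2.resize(s[220:320,230:390],None,fx=5,fy=5,interpolation=cv2.INTER_CUBIC)
d=cv2.resize(s[130:220,200:300],None,fx=6,fy=6,interpolation=cv2.INTER_CUBIC)
for n,i in zip("abcd",(a,b,c,d)): cv2.imwrite(f"pics/c_{n}.png",i)
E
```

```text
(no output)
```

View pics/c_a.png

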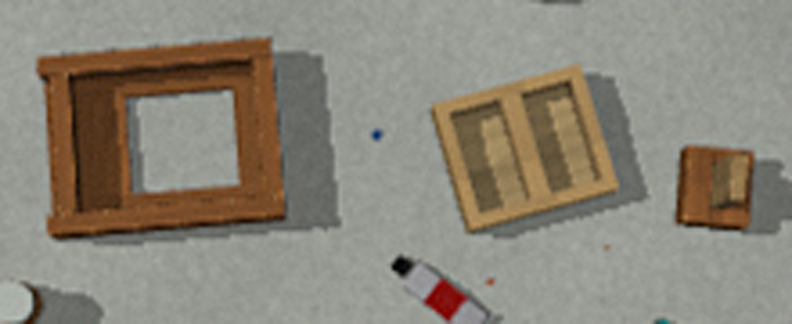

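View pics/c_b.png

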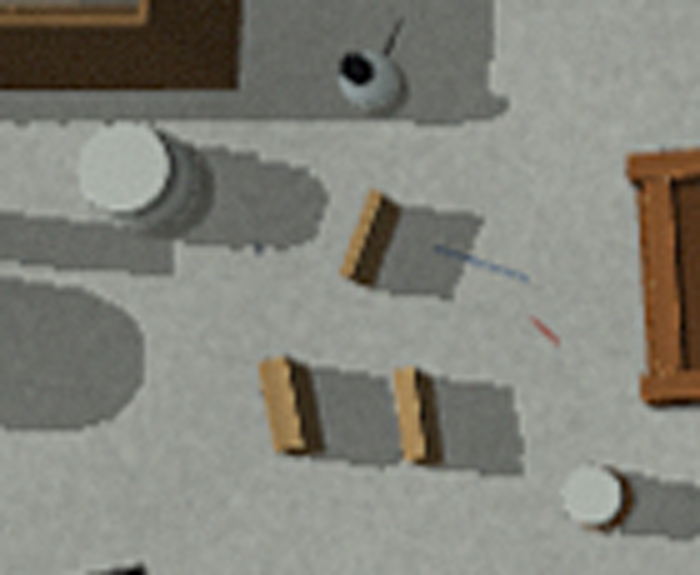

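View pics/c_c.png

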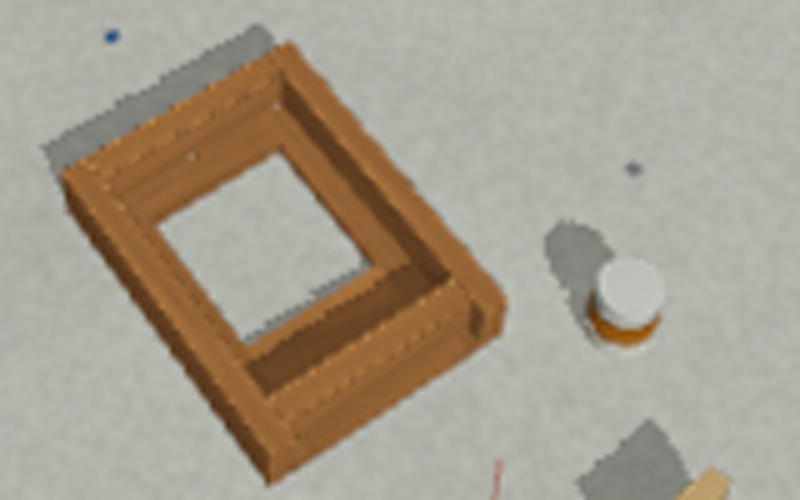

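View pics/c_d.png

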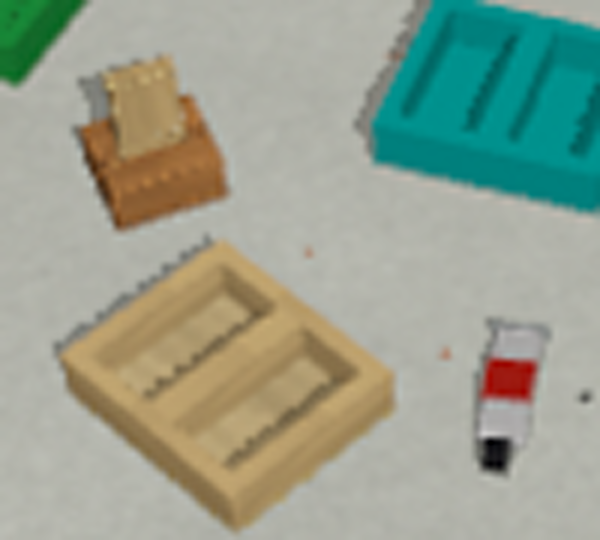

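```bash
cat > h.py <<'E'
import numpy as np,cv2
from scipy.optimize import minimize
from scipy.ndimage import map_coordinates
from rig import arm
CI={c:arm.camera_info(c) for c in("scene","top")}
def proj(c,P):
    K=np.array(CI[c]["intrinsics"]);T=np.linalg.inv(np.array(CI[c]["cam_to_world"]))
    q=(T[:3,:3]@np.atleast_2d(P).T+T[:3,3:]);q=K@q
    return (q[:2]/q[2]).T
def ray(c,u,v,z):
    K=np.array(CI[c]["intrinsics"]);T=np.array(CI[c]["cam_to_world"])
    d=T[:3,:3]@np.linalg.inv(K)@[u,v,1];o=T[:3,3]
    return o+d*(z-o[2])/d[2]
def grads(im):
    f=cv2.GaussianBlur(im.astype(np.float32),(0,0),0.8)
    return [(cv2.Sobel(f[:,:,k],-1,1,0,ksize=3)/8,cv2.Sobel(f[:,:,k],-1,0,1,ksize=3)/8) for k in range(3)]
def w(pose,P):
    x,y,a=pose[:3];c,s=np.cos(a),np.sin(a);P=np.atleast_2d(P)
    return np.c_[x+c*P[:,0]-s*P[:,1],y+s*P[:,0]+c*P[:,1],P[:,2]]
def score(pose,segs,G,cams):
    tot=0;n=0
    for c in cams:
        for A,B in segs:
            t=np.linspace(.06,.94,25)[:,None]
            P=w(pose,np.array(A)*(1-t)+np.array(B)*t);p=proj(c,P)
            d=p[-1]-p[0];L=np.hypot(*d);nn=np.array([-d[1],d[0]])/L
            g=0
            for gx,gy in G[c]:
                g=g+np.abs(map_coordinates(gx,[p[:,1],p[:,0]],order=1)*nn[0]+map_coordinates(gy,[p[:,1],p[:,0]],order=1)*nn[1])
            tot+=np.sqrt(g).mean()*L;n+=L
    return tot/n
def fit(segf,x0,step,G,cams,n=12,seed=0):
    r=np.random.default_rng(seed);best=None
    for k in range(n):
        s=np.array(x0)+(r.normal(size=len(x0))*step*.7 if k else 0)
        sim=np.vstack([s]+[s+np.eye(len(s))[i]*step[i] for i in range(len(s))])
        o=minimize(lambda p:-score(p,segf(p),G,cams),s,method="Nelder-Mead",options=dict(initial_simplex=sim,xatol=1e-5,fatol=1e-4,maxiter=600))
        if best is None or o.fun<best.fun:best=o
    return best.x,-best.fun
def rect(x0,x1,y0,y1,z):
    c=[(x0,y0,z),(x1,y0,z),(x1,y1,z),(x0,y1,z)]
    return [(c[i],c[(i+1)%4]) for i in range(4)]
def frame_s(p):
    f=p[3] if len(p)>3 else .083
    return [((s*.082,-.098,.046),(s*.082,.116,.046)) for s in(-1,1)]+[((-.082,-.098,.046),(.082,-.098,.046)),((-.064,-.08,.046),(.064,-.08,.046)),((-.064,f,.046),(.064,f,.046)),((-.064,f+.018,.046),(.064,f+.018,.046))]+[((s*.064,-.08,.046),(s*.064,f,.046)) for s in(-1,1)]+rect(-.046,.046,-.058,.042,.01)
def panel_s(p): return rect(-.06,.06,-.07,.07,.034)+rect(-.048,.048,-.058,-.009,.034)+rect(-.048,.048,.009,.058,.034)
def box_s(X,Y,z): return lambda p: rect(-X/2,X/2,-Y/2,Y/2,z)
def pk_s(p): return rect(-.03,.03,-p[3]/2,p[3]/2,.05)
def draw(im,c,pose,segs,k=3,col=(0,0,255)):
    for A,B in segs:
        p=proj(c,w(pose,[A,B]));p=np.round((p+.5)*k-.5).astype(int)
        cv2.line(im,tuple(map(int,p[0])),tuple(map(int,p[1])),col,1)
E
cat > fit1.py <<'E'
from h import *
G={c:grads(cv2.imread(f"pics/a_{c}.png")) for c in("scene","top")}
print("init frame",ray("top",250,203,.046),"panel",ray("top",351,207,.034))
fr=ray("top",250,203,.046);pa=ray("top",351,207,.034);bl=ray("top",404,217,.034)
out={}
for cams in(["top"],["scene"],["top","scene"]):
    r=fit(frame_s,[fr[0],fr[1]-.009,.1,.083],[.006,.006,.06,.005],G,cams);print("frame",cams,np.round(r[0],4),round(r[1],3));out["frame"]=r[0]
for cams in(["top"],["scene"],["top","scene"]):
    r=fit(panel_s,[pa[0],pa[1],.25],[.006,.006,.06],G,cams);print("panel",cams,np.round(r[0],4),round(r[1],3));out["panel"]=r[0]
for n,u,v,a in(("A",164,197,-.3),("B",147,231,.15),("C",173,233,.1)):
  for cams in(["top"],["scene"],["top","scene"]):
    q=ray("top",u,v,.05)
    r=fit(pk_s,[q[0],q[1],a,.014],[.005,.005,.1,.004],G,cams);print(n,cams,np.round(r[0],4),round(r[1],3));out[n]=r[0]
for cams in(["top"],["scene"],["top","scene"]):
    r=fit(box_s(.07,.06,.034),[bl[0],bl[1],.0],[.006,.006,.1],G,cams);print("block centre",cams,np.round(r[0],4),round(r[1],3));out["block"]=r[0]
for c in G:
    im=cv2.imread(f"pics/a_{c}.png");im=cv2.resize(im,None,fx=4,fy=4,interpolation=cv2.INTER_CUBIC)
    draw(im,c,out["frame"],frame_s(out["frame"]),4);draw(im,c,out["panel"],panel_s(0),4)
    for n in"ABC":draw(im,c,out[n],pk_s(out[n]),4)
    draw(im,c,out["block"],box_s(.07,.06,.034)(0),4)
    cv2.imwrite(f"pics/d_{c}.png",im)
im=cv2.imread("pics/d_top.png");cv2.imwrite("pics/d1.png",im[660:1030,840:1640]);cv2.imwrite("pics/d2.png",im[700:1000,540:800])
im=cv2.imread("pics/d_scene.png");cv2.imwrite("pics/d3.png",im[500:1100,780:1400]);cv2.imwrite("pics/d4.png",im[1200:1500,1200:1700])
E
python3 fit1.py; python3 - <<'E'
from h import *
arm.camera("top")
for n in ("wedge","wedge_top","block","packer_mid","packer_thin","packer_thick","panel","frame","foot_rail","gesso_pot"):
    print(n,[(np.round(d["xyz"],3).tolist(),round(d["conf"],2)) for d in arm.tip_of(n,"top")][:4])
E
```

```text
init frame [0.54103322 0.0858419  0.046     ] panel [ 0.52875305 -0.24295989  0.034     ]
frame ['top'] [0.5445 0.0804 0.0811 0.0904] 6.607
frame ['scene'] [0.5409 0.0821 0.0819 0.0662] 6.167
frame ['top', 'scene'] [0.5418 0.081  0.0856 0.0889] 6.144
panel ['top'] [ 0.5358 -0.2416  0.2704] 6.16
panel ['scene'] [ 0.5426 -0.2376  0.2694] 5.279
panel ['top', 'scene'] [ 0.5336 -0.2416  0.2747] 5.429
A ['top'] [ 0.5602  0.3708 -0.3118 -0.    ] 8.938
A ['scene'] [ 0.5693  0.3778 -0.3107  0.0216] 5.61
A ['top', 'scene'] [ 0.559   0.3701 -0.3183 -0.    ] 6.87
B ['top'] [ 0.4521  0.4112  0.2424 -0.    ] 9.384
B ['scene'] [0.4478 0.4231 0.2559 0.0222] 5.68
B ['top', 'scene'] [0.4515 0.4118 0.2426 0.    ] 7.207
C ['top'] [ 0.445   0.331   0.1841 -0.    ] 9.518
C ['scene'] [0.4442 0.3316 0.1633 0.    ] 5.719
C ['top', 'scene'] [ 0.443   0.3309  0.1639 -0.    ] 7.452
block centre ['top'] [ 0.495  -0.4069 -0.0991] 8.071
block centre ['scene'] [ 0.4979 -0.4127 -0.1369] 5.38
block centre ['top', 'scene'] [ 0.4961 -0.4075 -0.1194] 6.427
wedge [([0.499, -0.408, 0.005], 0.41)]
wedge_top [([0.499, -0.421, 0.086], 0.46)]
block [([0.499, -0.414, -0.001], 0.71)]
packer_mid [([0.44, 0.341, -0.001], 0.73)]
packer_thin [([0.565, 0.374, -0.003], 0.62)]
packer_thick [([0.448, 0.417, 0.002], 0.66)]
panel [([0.534, -0.246, 0.002], 0.85), ([0.512, -0.621, 0.001], 0.76), ([0.288, -0.353, 0.003], 0.55), ([0.548, 0.078, 0.004], 0.31)]
frame [([0.543, 0.079, 0.004], 0.71)]
foot_rail [([0.537, 0.177, 0.002], 0.75)]
gesso_pot [([0.602, 0.519, 0.003], 0.95)]
```

```bash
cat > fit2.py <<'E'
from h import *
G={c:grads(cv2.imread(f"pics/a_{c}.png")) for c in("scene","top")}
# foot rail profile: rectify frame's top plane from each camera
for c in("top","scene"):
    im=cv2.imread(f"pics/a_{c}.png").astype(np.float32)
    P=dict(top=[.5440,.0805,.0811],scene=[.541,.082,.082])[c]
    ys=np.arange(-.105,.121,.0005);xs=np.arange(-.088,.0881,.0005)
    X,Y=np.meshgrid(xs,ys)
    p=proj(c,w(P,np.c_[X.ravel(),Y.ravel(),np.full(X.size,.046)])).astype(np.float32)
    r=cv2.remap(im,p[:,0].reshape(X.shape),p[:,1].reshape(X.shape),cv2.INTER_CUBIC)
    r=np.clip(r,0,255).astype(np.uint8);r=cv2.rotate(r,cv2.ROTATE_90_CLOCKWISE) # 
    cv2.imwrite(f"pics/r_{c}.png",cv2.resize(r[:,::-1],None,fx=1.7,fy=1.5))
    g=r.mean(2)
    row=r[100:250].astype(float).mean(axis=(0,2))[::-1]
    for y in np.arange(.06,.1161,.002): print(int(round(y*1000)),int(row[int(round((y+.105)/.0005))]),end=' | ')
    print()
for n,u,v,a in(("A",164,197,-.3),("B",147,231,.24),("C",173,233,.18)):
  for T in(.009,.014,.019):
   for cams in(["top"],["scene"]):
    q=ray("top",u,v,.05)
    r=fit(box_s(.06,T,.05),[q[0],q[1],a],[.005,.005,.1],G,cams);print(n,T,cams,np.round(r[0],4),round(r[1],3))
E
python3 fit2.py
```

```text
60 54 | 62 54 | 64 54 | 66 54 | 68 53 | 70 52 | 72 51 | 74 52 | 76 52 | 78 54 | 80 52 | 82 43 | 84 25 | 86 30 | 88 66 | 90 88 | 92 88 | 94 85 | 96 83 | 98 81 | 100 82 | 102 83 | 104 78 | 106 68 | 108 74 | 110 111 | 112 146 | 114 155 | 116 154 | 
60 108 | 62 104 | 64 88 | 66 73 | 68 71 | 70 72 | 72 72 | 74 71 | 76 71 | 78 71 | 80 70 | 82 68 | 84 69 | 86 83 | 88 104 | 90 110 | 92 105 | 94 104 | 96 103 | 98 104 | 100 105 | 102 106 | 104 105 | 106 98 | 108 97 | 110 98 | 112 94 | 114 92 | 116 94 | 
A 0.009 ['top'] [ 0.5624  0.373  -0.307 ] 7.461
A 0.009 ['scene'] [ 0.5586  0.3753 -0.307 ] 4.401
A 0.014 ['top'] [ 0.5576  0.3629 -0.3143] 8.507
A 0.014 ['scene'] [ 0.5711  0.3822 -0.3809] 4.728
A 0.019 ['top'] [ 0.5575  0.3629 -0.3201] 8.534
A 0.019 ['scene'] [ 0.5693  0.378  -0.3045] 5.448
B 0.009 ['top'] [0.4499 0.4039 0.236 ] 8.08
B 0.009 ['scene'] [0.4493 0.4167 0.2322] 4.386
B 0.014 ['top'] [0.4476 0.4187 0.2521] 6.864
B 0.014 ['scene'] [0.4469 0.427  0.2634] 4.444
B 0.019 ['top'] [0.448  0.4196 0.2513] 7.288
B 0.019 ['scene'] [0.4478 0.4227 0.2504] 5.438
C 0.009 ['top'] [0.4427 0.3247 0.1698] 8.576
C 0.009 ['scene'] [0.4409 0.3377 0.1705] 4.276
C 0.014 ['top'] [0.4417 0.3243 0.1447] 8.625
C 0.014 ['scene'] [0.4409 0.3383 0.1645] 5.027
C 0.019 ['top'] [0.4413 0.3234 0.0708] 7.369
C 0.019 ['scene'] [0.4408 0.3415 0.2115] 5.456
```

View pics/d1.png

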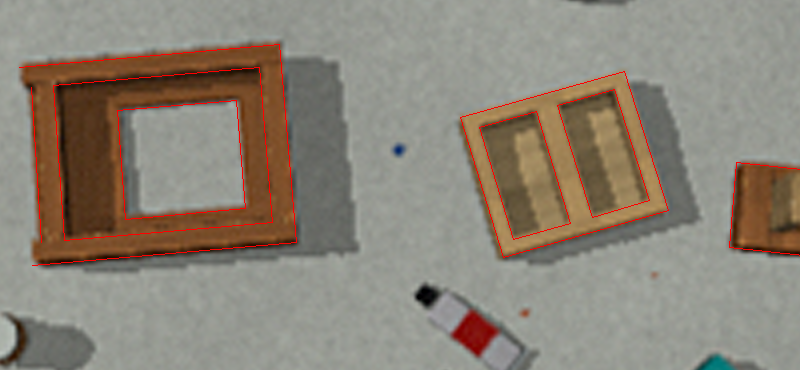

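View pics/d3.png

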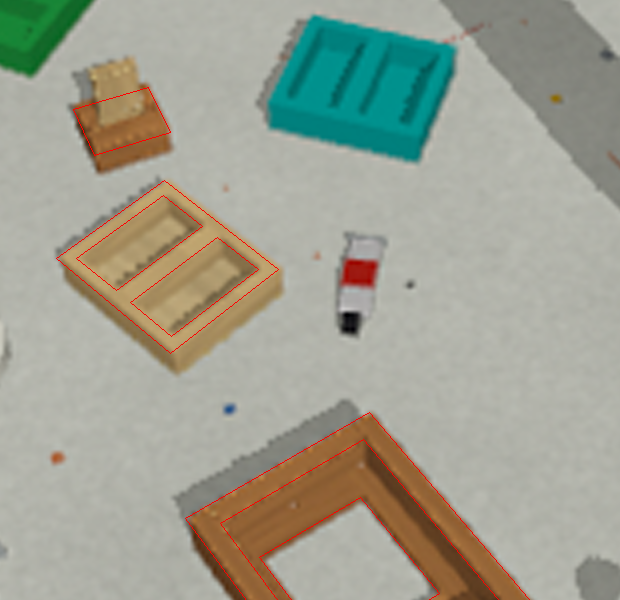

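```bash
cat > mv.py <<'E'
import sys,numpy as np
from rig import arm
def psi(q):
    w,x,y,z=q
    return np.arctan2(2*(x*y+w*z),1-2*(y*y+z*z))
def goto(x,y,z,a=None):
    s=arm.read_state();p=np.array(s["tool_pos"]);c=psi(s["ee_rot"])
    if a is None:a=c
    tw=-np.degrees((a-c+np.pi/2)%np.pi-np.pi/2)
    d=np.array([x,y,z])-p
    tx=d[0]*np.cos(a)+d[1]*np.sin(a);ty=d[0]*np.sin(a)-d[1]*np.cos(a)
    print(f"t={s['time_s']:.2f} at {np.round(p,4)} psi={c:.4f} open={s['opening']:.3f} F={np.round(s['wrist_force'],1)} q6={s['joint_pos'][5]:.2f}")
    print(f"-> twist {tw:.2f} deg, then tx {tx*100:.2f} ty {ty*100:.2f} tz {-d[2]*100:.2f} cm")
if __name__=="__main__": goto(*map(float,sys.argv[1:]))
E
python3 mv.py .5355 -.2415 .17 .272
```

```text
t=0.65 at [ 0.2206 -0.531   0.2563] psi=0.3938 open=0.999 F=[-0.1 -0.8  0.3] q6=-0.07
-> twist 6.98 deg, then tx 38.11 ty -19.43 tz 8.63 cm
```

Emit:
{"op": "carry_out", "data": {
  "rows": [
    [0.45, 0, 0, 0, 7],
    [0.45, 4, -2, 0, 0],
    [0.45, 4, -2, 0, 0],
    [0.45, 4, -2, 0, 0],
    [0.45, 4, -2, 0, 0],
    [0.45, 4, -2, 1, 0],
    [0.45, 4, -2, 1, 0],
    [0.45, 4, -2, 2, 0],
    [0.45, 4, -2, 2, 0],
    [0.45, 4, -2, 2, 0],
    [0.45, 2.1, -1.4, 0.6, 0],
    [0.45, 0, 0, 0, 0],
    [0.45, 0, 0, 0, 0]
  ],
  "newtons": 60
}}

```text
time_s: 1.95
tool_pos: [0.5357, -0.2415, 0.1701]
ee_rot: [0.0, 0.991, 0.136, -0.0]
wrist_force: [-0.7, 0.2, 0.5]
opening: 0.549
```

```bash
python3 mv.py .5355 -.2415 .036 .272
```

```text
t=1.95 at [ 0.5357 -0.2415  0.1701] psi=0.2735 open=0.549 F=[-0.7  0.2  0.5] q6=0.80
-> twist 0.08 deg, then tx -0.02 ty -0.01 tz 13.41 cm
```

Emit:
{"op": "carry_out", "data": {
  "rows": [
    [0.45, 0, 0, 4, 0],
    [0.45, 0, 0, 4, 0],
    [0.45, 0, 0, 2, 0],
    [0.45, 0, 0, 1, 0],
    [0.45, 0, 0, 1, 0],
    [0.45, 0, 0, 0, 0]
  ]
}}

```text
time_s: 2.55
tool_pos: [0.5352, -0.2426, 0.0501]
ee_rot: [-0.0, 0.991, 0.135, -0.0]
wrist_force: [-0.2, 0.1, 0.4]
opening: 0.55
```

```bash
python3 - <<'E'
from h import *
im=arm.camera("top")[:,:,::-1];s=arm.camera("scene")[:,:,::-1]
a=cv2.resize(im[165:265,300:430],None,fx=4,fy=4,interpolation=cv2.INTER_CUBIC)
b=cv2.resize(s[140:240,190:290],None,fx=4,fy=4,interpolation=cv2.INTER_CUBIC)
cv2.imwrite("pics/e.png",np.hstack([a[:400],b[:,:280]]))
E
python3 mv.py .5355 -.2415 .036 .272
```

```text
t=2.65 at [ 0.5362 -0.2427  0.0513] psi=0.2711 open=0.551 F=[ 0.2  0.4 -0.3] q6=0.80
-> twist -0.05 deg, then tx -0.03 ty -0.13 tz 1.53 cm
```

View pics/e.png

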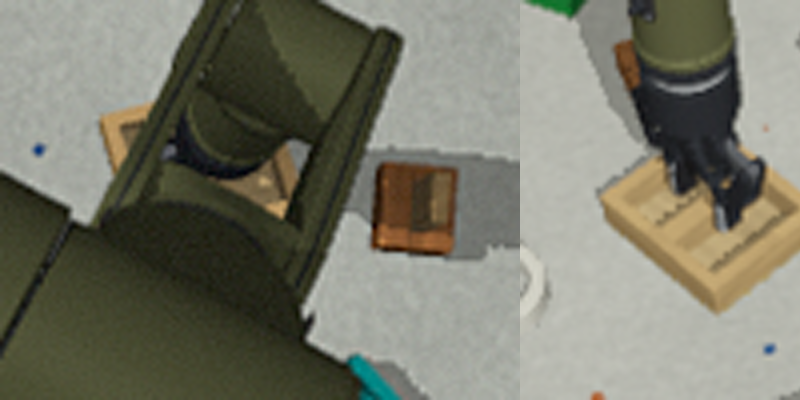

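The right-hand crop (scene) shows both fingers in the panel's wells, straddling the brace. No contact yet, so I'm going down to grasp it.

Emit:
{"op": "carry_out", "data": {
  "rows": [
    [0.45, 0, 0, 0.7, 0],
    [0.45, 0, 0, 0.7, 0],
    [0.45, 0, 0, 0, 0],
    [0.9, 0, 0, 0, 0],
    [0.9, 0, 0, 0, 0],
    [0.9, 0, 0, 0, 0],
    [0.9, 0, 0, 0, 0],
    [0.9, 0, 0, 0, 0],
    [0.9, 0, 0, 0, 0]
  ],
  "newtons": 60
}}

```text
time_s: 3.55
tool_pos: [0.5358, -0.242, 0.0366]
ee_rot: [0.0, 0.991, 0.135, 0.0]
wrist_force: [1.0, 0.5, 1.9]
opening: 0.196
```

Emit:
{"op": "carry_out", "data": {
  "rows": [
    [0.9, 0, 0, -1, 0],
    [0.9, 0, 0, -2, 0],
    [0.9, 0, 0, -3, 0],
    [0.9, 0, 0, -3, 0],
    [0.9, 0, 0, -2, 0],
    [0.9, 0, 0, -0.5, 0],
    [0.9, 0, 0, 0, 0]
  ]
}}

```text
time_s: 4.25
tool_pos: [0.5356, -0.2419, 0.1519]
ee_rot: [0.0, 0.991, 0.135, 0.0]
wrist_force: [0.7, -1.2, -3.5]
opening: 0.199
```

```bash
python3 mv.py .5445 .0744 .15 .0815
```

```text
t=4.25 at [ 0.5356 -0.2419  0.1519] psi=0.2716 open=0.199 F=[ 0.7 -1.2 -3.5] q6=0.80
-> twist 10.89 deg, then tx 3.46 ty -31.45 tz 0.19 cm
```

Emit:
{"op": "carry_out", "data": {
  "rows": [
    [0.9, 0, 0, 0, 5.5],
    [0.9, 0, 0, 0, 5.4],
    [0.9, 0.4, -3, 0, 0],
    [0.9, 0.4, -3, 0, 0],
    [0.9, 0.4, -4, 0, 0],
    [0.9, 0.4, -4, 0, 0],
    [0.9, 0.4, -4, 0, 0],
    [0.9, 0.4, -4, 0, 0],
    [0.9, 0.4, -4, 0, 0],
    [0.9, 0.4, -3, 0, 0],
    [0.9, 0.26, -2, 0, 0],
    [0.9, 0, -0.45, 0, 0],
    [0.9, 0, 0, 0, 0],
    [0.9, 0, 0, 0, 0]
  ]
}}

```text
time_s: 5.65
tool_pos: [0.5438, 0.0736, 0.1504]
ee_rot: [0.0, 0.999, 0.041, -0.001]
wrist_force: [0.1, -0.4, -3.1]
opening: 0.196
```

```bash
python3 mv.py .5445 .0744 .15 .0815; python3 - <<'E'
from h import *
im=arm.camera("top")[:,:,::-1];s=arm.camera("scene")[:,:,::-1]
cv2.imwrite("pics/f_top.png",im);cv2.imwrite("pics/f_scene.png",s)
st=arm.read_state();p=st["tool_pos"]
a=cv2.resize(im[160:260,190:310],None,fx=5,fy=5,interpolation=cv2.INTER_CUBIC)
z=p[2]-.0366+.034
S=[tuple(tuple((q[0],q[1],z)) for q in sg) for sg in panel_s(0)[:4]]
b=cv2.resize(s,None,fx=5,fy=5,interpolation=cv2.INTER_CUBIC)
draw(b,"scene",[p[0],p[1],.0815],S,5)
draw(b,"scene",[.5445,.0804,.0811],frame_s([0,0,0,.0875]),5,(255,0,0))
cv2.imwrite("pics/f2.png",b[950:1550,1100:1720]);cv2.imwrite("pics/f1.png",a)
E
```

```text
t=5.65 at [0.5438 0.0736 0.1504] psi=0.0813 open=0.196 F=[ 0.1 -0.4 -3.1] q6=1.55
-> twist -0.01 deg, then tx 0.08 ty -0.08 tz 0.04 cm
```

View pics/f2.png

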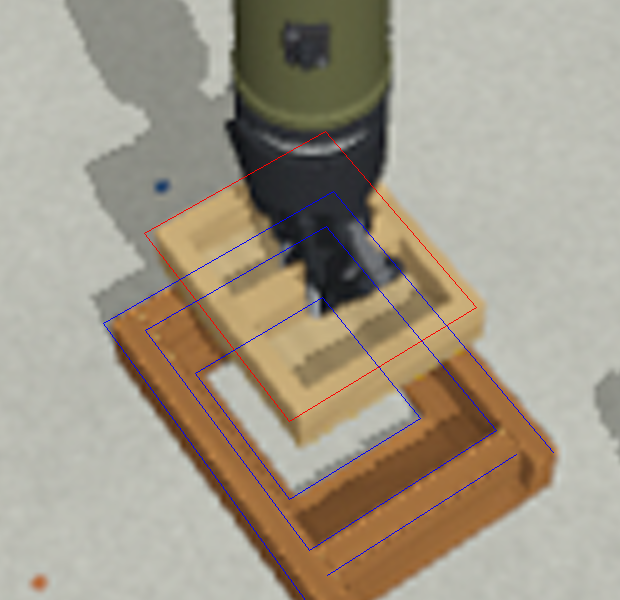

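View pics/f1.png

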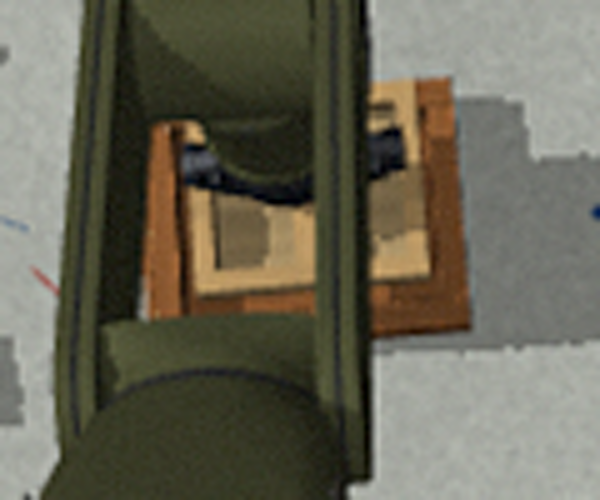

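Emit:
{"op": "carry_out", "data": {
  "rows": [
    [0.9, 0.08, -0.08, 2, 0],
    [0.9, 0, 0, 3, 0],
    [0.9, 0, 0, 1.3, 0],
    [0.9, 0, 0, 0, 0]
  ]
}}

```text
time_s: 6.15
tool_pos: [0.5434, 0.074, 0.0862]
ee_rot: [0.0, 0.999, 0.04, -0.003]
wrist_force: [-0.1, 0.3, -3.1]
opening: 0.194
```

```bash
python3 mv.py .5445 .0744 .0466 .0815; python3 - <<'E'
from h import *
s=arm.camera("scene")[:,:,::-1]
cv2.imwrite("pics/g.png",cv2.resize(s[210:320,230:350],None,fx=5,fy=5,interpolation=cv2.INTER_CUBIC))
E
```

```text
t=6.15 at [0.5434 0.074  0.0862] psi=0.0798 open=0.194 F=[-0.1  0.3 -3.1] q6=1.55
-> twist -0.10 deg, then tx 0.11 ty -0.03 tz 3.96 cm
```

View pics/g.png

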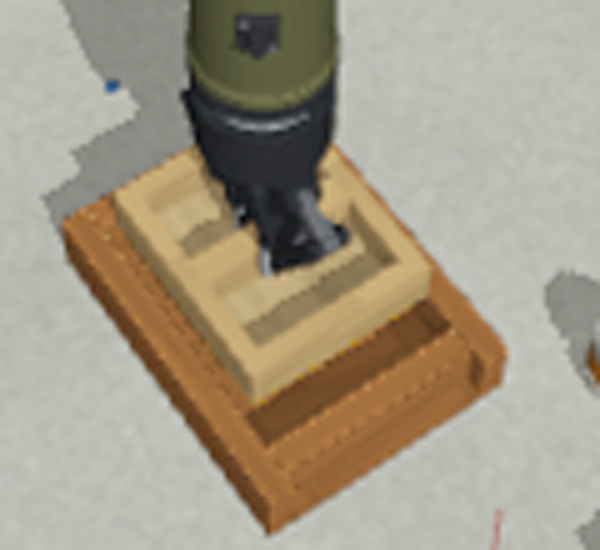

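```bash
python3 - <<'E'
from h import *
s=arm.camera("scene")[:,:,::-1];cv2.imwrite("pics/g_scene.png",s)
G={"scene":grads(s),}
G0={"scene":grads(cv2.imread("pics/a_scene.png"))}
z=.0862-.0366+.034;b=z-.034
# visible edges: top +y edge, -x edge partial(+), +x edge; bottom +y and +x edges
def S(p): return [((-.06,.07,z),(.06,.07,z)),((-.06,.07,b),(.06,.07,b)),((.06,-.07,z),(.06,.07,z)),((.06,-.07,b),(.06,.07,b)),((.06,.07,b),(.06,.07,z)),((-.06,.0,z),(-.06,.07,z)),((-.048,.058,z),(.048,.058,z)),((.048,.009,z),(.048,.058,z)),((.048,-.058,z),(.048,-.009,z))]
for sd in range(3):
  x,v=fit(S,[.542,.075,.0815],[.004,.004,.02],G,["scene"],seed=sd);print("panel",np.round(x,4),v)
def F(p):
  f=.0875
  return [((.082,-.098,.046),(.082,.116,.046)),((.064,-.08,.046),(.064,f,.046)),((-.082,-.098,.046),(-.082,.116,.046)),((-.082,-.098,.046),(.082,-.098,.046)),((.082,-.098,0),(.082,.116,0)),((-.064,f,.046),(.064,f,.046)),((-.064,f+.018,.046),(.064,f+.018,.046))]+rect(-.046,.046,-.058,.042,.01)
for sd in range(3):
  y,v=fit(F,[.541,.081,.0815],[.004,.004,.02],G0,["scene"],seed=sd);print("frame",np.round(y,4),v)
im=cv2.resize(s,None,fx=5,fy=5,interpolation=cv2.INTER_CUBIC)
draw(im,"scene",x,S(0),5);draw(im,"scene",y,F(0),5,(255,0,0));cv2.imwrite("pics/g2.png",im[1050:1600,1150:1750])
c=np.cos(.0815);sn=np.sin(.0815);d=x[:2]-y[:2];print("panel in frame",d[0]*c+d[1]*sn,-d[0]*sn+d[1]*c)
E
```

```text
panel [0.5393 0.0751 0.0777] 5.548943830603502
panel [0.5393 0.0751 0.0777] 5.548943973338648
panel [0.5393 0.0751 0.0777] 5.54894377873103
frame [0.5405 0.0817 0.0851] 6.800937693116877
frame [0.5405 0.0817 0.0851] 6.800937619577408
frame [0.5405 0.0817 0.0851] 6.800937393342014
panel in frame -0.001743224140595959 -0.00641548706766067
```

View pics/g2.png

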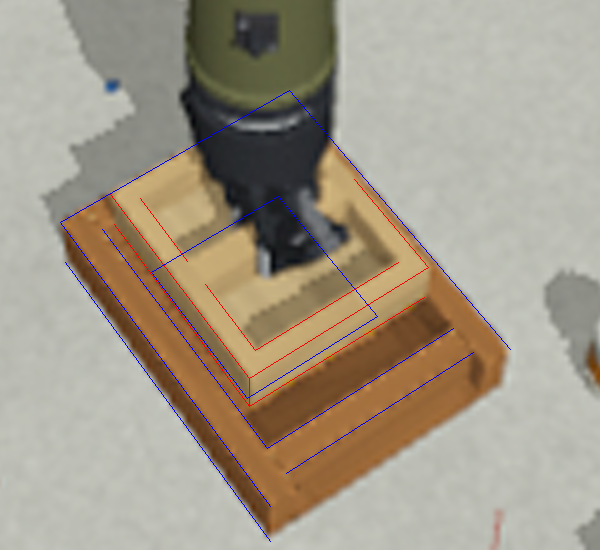

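Emit:
{"op": "carry_out", "data": {
  "rows": [
    [0.9, 0.15, 0, 0, -0.2],
    [0.9, 0, 0, 0.5, 0],
    [0.9, 0, 0, 0.6, 0],
    [0.9, 0, 0, 0.6, 0],
    [0.9, 0, 0, 0.6, 0],
    [0.9, 0, 0, 0.6, 0],
    [0.9, 0, 0, 0.4, 0],
    [0.9, 0, 0, 0, 0]
  ]
}}

```text
time_s: 7.05
tool_pos: [0.5461, 0.0754, 0.0544]
ee_rot: [0.0, 0.999, 0.042, -0.001]
wrist_force: [0.6, 0.2, -3.8]
opening: 0.197
```

```bash
python3 mv.py .5455 .0744 .0466 .082
```

```text
t=7.05 at [0.5461 0.0754 0.0544] psi=0.0850 open=0.197 F=[ 0.6  0.2 -3.8] q6=1.55
-> twist 0.17 deg, then tx -0.07 ty 0.09 tz 0.78 cm
```

Emit:
{"op": "carry_out", "data": {
  "rows": [
    [0.9, 0, 0, 0.4, 0],
    [0.9, 0, 0, 0.2, 0],
    [0.9, 0, 0, 0.1, 0],
    [0.9, 0, 0, 0.05, 0],
    [0.9, 0, 0, 0, 0]
  ]
}}

```text
time_s: 7.55
tool_pos: [0.5468, 0.0754, 0.0479]
ee_rot: [-0.0, 0.999, 0.042, 0.0]
wrist_force: [-0.0, 0.2, -3.2]
opening: 0.197
```

```bash
python3 mv.py .5455 .0744 .0466 .082
```

```text
t=7.55 at [0.5468 0.0754 0.0479] psi=0.0848 open=0.197 F=[-0.   0.2 -3.2] q6=1.55
-> twist 0.16 deg, then tx -0.14 ty 0.09 tz 0.13 cm
```

Now moving towards the head rail in small steps, just above the lip, and watching the force.

Emit:
{"op": "carry_out", "data": {
  "rows": [
    [0.9, -0.05, 0, 0.08, 0],
    [0.9, 0, 0, 0.05, 0],
    [0.9, 0, 0.1, 0, 0],
    [0.9, 0, 0.1, 0, 0],
    [0.9, 0, 0, 0, 0]
  ]
}}

```text
time_s: 8.05
tool_pos: [0.5465, 0.0731, 0.0466]
ee_rot: [0.0, 0.999, 0.042, 0.0]
wrist_force: [0.3, 0.4, -3.3]
opening: 0.199
```

```bash
python3 mv.py .5455 .0744 .0466 .082
```

```text
t=8.05 at [0.5465 0.0731 0.0466] psi=0.0848 open=0.199 F=[ 0.3  0.4 -3.3] q6=1.54
-> twist 0.16 deg, then tx -0.09 ty -0.13 tz -0.00 cm
```

Emit:
{"op": "carry_out", "data": {
  "rows": [
    [0.9, 0, 0.05, 0.05, 0],
    [0.9, 0, 0.05, 0, 0],
    [0.9, 0, 0.05, 0, 0],
    [0.9, 0, 0, 0, 0]
  ]
}}

```text
time_s: 8.45
tool_pos: [0.5469, 0.0721, 0.0465]
ee_rot: [-0.0, 0.999, 0.042, 0.001]
wrist_force: [-0.7, 2.9, 4.6]
opening: 0.192
```

```bash
python3 mv.py .5455 .0744 .0466 .082
```

```text
t=8.45 at [0.5469 0.0721 0.0465] psi=0.0846 open=0.192 F=[-0.7  2.9  4.6] q6=1.54
-> twist 0.15 deg, then tx -0.12 ty -0.24 tz -0.01 cm
```

Emit:
{"op": "carry_out", "data": {
  "rows": [
    [0.9, 0, 0.05, -0.03, 0],
    [0.9, 0, 0.05, 0, 0],
    [0.9, 0, 0, 0, 0]
  ]
}}

```text
time_s: 8.75
tool_pos: [0.5471, 0.0709, 0.0466]
ee_rot: [-0.0, 0.999, 0.042, 0.0]
wrist_force: [-0.4, 3.2, 5.2]
opening: 0.198
```

```bash
python3 mv.py .5455 .0744 .0466 .082
```

```text
t=8.75 at [0.5471 0.0709 0.0466] psi=0.0848 open=0.198 F=[-0.4  3.2  5.2] q6=1.54
-> twist 0.16 deg, then tx -0.13 ty -0.36 tz -0.00 cm
```

Emit:
{"op": "carry_out", "data": {
  "rows": [
    [0.9, 0, 0.05, -0.03, 0],
    [0.9, 0, 0.05, 0, 0],
    [0.9, 0, 0, 0, 0]
  ]
}}

```text
time_s: 9.05
tool_pos: [0.5469, 0.0697, 0.0466]
ee_rot: [0.0, 0.999, 0.042, 0.0]
wrist_force: [0.1, 2.2, 1.9]
opening: 0.199
```

```bash
python3 mv.py .5455 .0744 .0466 .082
```

```text
t=9.05 at [0.5469 0.0697 0.0466] psi=0.0848 open=0.199 F=[0.1 2.2 1.9] q6=1.54
-> twist 0.16 deg, then tx -0.10 ty -0.48 tz -0.00 cm
```

Emit:
{"op": "carry_out", "data": {
  "rows": [
    [0.9, 0, 0.05, 0, 0],
    [0.9, 0, 0.05, 0, 0],
    [0.9, 0, 0.05, 0, 0],
    [0.9, 0, 0, 0, 0]
  ]
}}

```text
time_s: 9.45
tool_pos: [0.5471, 0.0695, 0.0466]
ee_rot: [-0.001, 0.999, 0.042, 0.0]
wrist_force: [1.1, 7.5, 1.2]
opening: 0.2
```

```bash
python3 mv.py .5455 .0744 .0466 .082
```

```text
t=9.45 at [0.5471 0.0695 0.0466] psi=0.0838 open=0.200 F=[1.1 7.5 1.2] q6=1.53
-> twist 0.10 deg, then tx -0.12 ty -0.50 tz -0.00 cm
```

Emit:
{"op": "carry_out", "data": {
  "rows": [
    [0.45, 0, 0, 0, 0],
    [0.45, 0, 0, 0, 0],
    [0.45, 0, 0, 0, 0],
    [0.45, 0, 0, 0, 0],
    [0.45, 0, 0, -3, 0],
    [0.45, 0, 0, -4, 0],
    [0.45, 0, 0, -4, 0],
    [0.45, 0, 0, 0, 0]
  ]
}}

```text
time_s: 10.25
tool_pos: [0.5508, 0.0683, 0.1621]
ee_rot: [0.0, 0.999, 0.042, 0.006]
wrist_force: [0.5, 0.6, 0.3]
opening: 0.548
```

```bash
python3 mv.py .448 .42 .15 .251; python3 - <<'E'
from h import *
s=arm.camera("scene")[:,:,::-1];cv2.imwrite("pics/h_scene.png",s)
cv2.imwrite("pics/h.png",cv2.resize(s[210:320,230:350],None,fx=5,fy=5,interpolation=cv2.INTER_CUBIC))
E
```

```text
t=10.25 at [0.5508 0.0683 0.1621] psi=0.0848 open=0.548 F=[0.5 0.6 0.3] q6=1.53
-> twist -9.52 deg, then tx -1.22 ty -36.62 tz 1.21 cm
```

View pics/h.png

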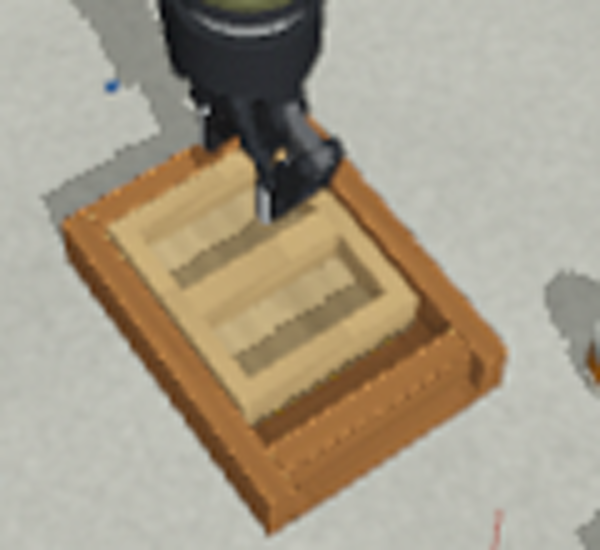

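```bash
python3 - <<'E'
from h import *
im=cv2.imread("pics/h_scene.png").astype(np.float32)
# profile along frame y at z=.044/.046, several x, scene camera
P=[.5405,.0817,.083]
for z in(.044,.046):
    ys=np.arange(.05,.112,.001);acc=0
    for x in np.linspace(-.05,.03,30):
        p=proj("scene",w(P,np.c_[np.full(ys.size,x),ys,np.full(ys.size,z)]))
        acc=acc+np.array([map_coordinates(im[:,:,k],[p[:,1],p[:,0]],order=1) for k in range(3)]).mean(0)
    print(z,[(int(round(y*1000)),int(v/30)) for y,v in zip(ys,acc)])
E
```

```text
0.044 [(50, 161), (51, 162), (52, 162), (53, 161), (54, 161), (55, 161), (56, 160), (57, 159), (58, 158), (59, 156), (60, 154), (61, 153), (62, 152), (63, 152), (64, 151), (65, 148), (66, 144), (67, 138), (68, 130), (69, 118), (70, 105), (71, 94), (72, 88), (73, 83), (74, 80), (75, 77), (76, 77), (77, 77), (78, 77), (79, 76), (80, 76), (81, 76), (82, 75), (83, 77), (84, 80), (85, 87), (86, 96), (87, 106), (88, 114), (89, 116), (90, 116), (91, 115), (92, 114), (93, 113), (94, 112), (95, 112), (96, 112), (97, 112), (98, 112), (99, 112), (100, 113), (101, 113), (102, 113), (103, 113), (104, 111), (105, 108), (106, 106), (107, 105), (108, 106), (109, 106), (110, 105), (111, 103)]
0.046 [(50, 159), (51, 161), (52, 162), (53, 162), (54, 161), (55, 161), (56, 161), (57, 160), (58, 159), (59, 157), (60, 155), (61, 154), (62, 153), (63, 152), (64, 152), (65, 150), (66, 148), (67, 143), (68, 136), (69, 127), (70, 115), (71, 102), (72, 93), (73, 86), (74, 82), (75, 79), (76, 77), (77, 77), (78, 77), (79, 76), (80, 76), (81, 76), (82, 75), (83, 76), (84, 77), (85, 82), (86, 89), (87, 99), (88, 108), (89, 115), (90, 117), (91, 116), (92, 114), (93, 113), (94, 113), (95, 112), (96, 112), (97, 112), (98, 112), (99, 112), (100, 112), (101, 113), (102, 113), (103, 113), (104, 112), (105, 110), (106, 107), (107, 106), (108, 105), (109, 106), (110, 105), (111, 104)]
```

Emit:
{"op": "carry_out", "data": {
  "rows": [
    [0.45, 0, 0, 0, -5],
    [0.45, 0, 0, 0, -4.5],
    [0.45, 0, -2, 0, 0],
    [0.45, 0, -4, 0, 0],
    [0.45, 0, -5, 0, 0],
    [0.45, -0.2, -5, 0, 0],
    [0.45, -0.2, -5, 0, 0],
    [0.45, -0.2, -5, 0, 0],
    [0.45, -0.2, -5, 0.2, 0],
    [0.45, -0.2, -3, 0.5, 0],
    [0.45, -0.2, -2, 0.5, 0],
    [0.45, 0, -0.6, 0, 0],
    [0.45, 0, 0, 0, 0],
    [0.45, 0, 0, 0, 0]
  ]
}}

```text
time_s: 11.7
tool_pos: [0.4446, 0.4185, 0.144]
ee_rot: [0.001, 0.992, 0.125, -0.001]
wrist_force: [-0.5, -0.2, -0.6]
opening: 0.546
```

```bash
python3 mv.py .448 .42 .085 .251; python3 - <<'E'
from h import *
s=arm.camera("scene")[:,:,::-1]
cv2.imwrite("pics/i.png",cv2.resize(s[280:410,310:440],None,fx=4.5,fy=4.5,interpolation=cv2.INTER_CUBIC))
E
```

```text
t=11.70 at [0.4446 0.4185 0.144 ] psi=0.2502 open=0.546 F=[-0.5 -0.2 -0.6] q6=2.01
-> twist -0.04 deg, then tx 0.37 ty -0.06 tz 5.90 cm
```

View pics/i.png

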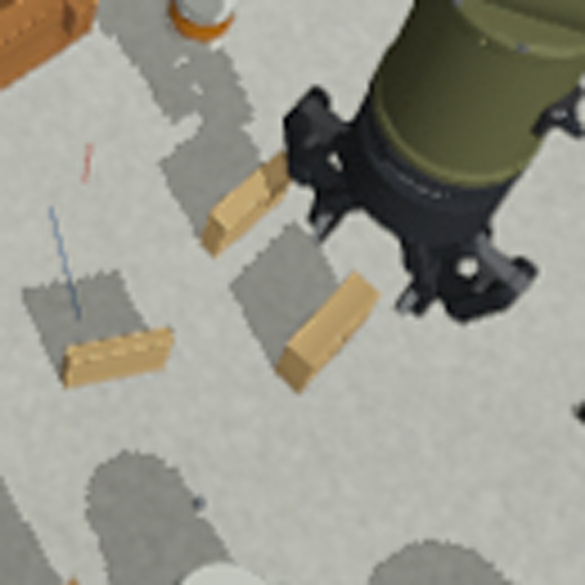

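Emit:
{"op": "carry_out", "data": {
  "rows": [
    [0.45, 0.35, -0.06, 2, 0],
    [0.45, 0, 0, 2, 0],
    [0.45, 0, 0, 2, 0],
    [0.45, 0, 0, 1.2, 0],
    [0.45, 0, 0, 0.8, 0],
    [0.45, 0, 0, 0, 0],
    [0.9, 0, 0, 0, 0],
    [0.9, 0, 0, 0, 0],
    [0.9, 0, 0, 0, 0],
    [0.9, 0, 0, 0, 0],
    [0.9, 0, 0, 0, 0],
    [0.9, 0, 0, 0, 0]
  ],
  "newtons": 50
}}

```text
time_s: 12.95
tool_pos: [0.4484, 0.4217, 0.0657]
ee_rot: [-0.0, 0.992, 0.125, 0.001]
wrist_force: [-0.1, -1.3, 6.1]
opening: 0.208
```

```bash
python3 mv.py .448 .42 .085 .251; python3 - <<'E'
from h import *
s=arm.camera("scene")[:,:,::-1]
cv2.imwrite("pics/j.png",cv2.resize(s[280:410,310:440],None,fx=4.5,fy=4.5,interpolation=cv2.INTER_CUBIC))
E
```

```text
t=12.95 at [0.4484 0.4217 0.0657] psi=0.2509 open=0.208 F=[-0.1 -1.3  6.1] q6=2.01
-> twist -0.01 deg, then tx -0.08 ty 0.15 tz -1.93 cm
```

View pics/j.png

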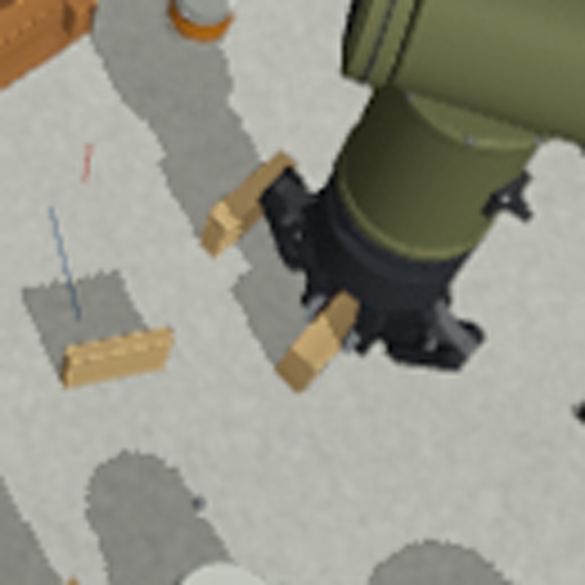

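Emit:
{"op": "carry_out", "data": {
  "rows": [
    [0.9, 0, 0, -1, 0],
    [0.9, 0, 0, -3, 0],
    [0.9, 0, 0, -4, 0],
    [0.9, 0, 0, -2.5, 0],
    [0.9, 0, 0, 0, 0]
  ]
}}

```text
time_s: 13.5
tool_pos: [0.4497, 0.4231, 0.1744]
ee_rot: [-0.002, 0.992, 0.125, 0.004]
wrist_force: [1.0, -0.2, -0.1]
opening: 0.2
```

```bash
python3 mv.py .5382 .1545 .14 .0838
```

```text
t=13.50 at [0.4497 0.4231 0.1744] psi=0.2508 open=0.200 F=[ 1.  -0.2 -0.1] q6=2.01
-> twist 9.57 deg, then tx 6.57 ty 27.51 tz 3.44 cm
```

Emit:
{"op": "carry_out", "data": {
  "rows": [
    [0.9, 0, 0, 0, 5],
    [0.9, 0, 0, 0, 4.57],
    [0.9, 0.6, 2, 0, 0],
    [0.9, 0.8, 3, 0, 0],
    [0.9, 1, 4, 0, 0],
    [0.9, 1, 4, 0, 0],
    [0.9, 1, 4, 0.5, 0],
    [0.9, 1, 4, 0.5, 0],
    [0.9, 0.8, 4, 1, 0],
    [0.9, 0.37, 2, 1, 0],
    [0.9, 0, 0.5, 0.4, 0],
    [0.9, 0, 0, 0, 0],
    [0.9, 0, 0, 0, 0]
  ]
}}

```text
time_s: 14.8
tool_pos: [0.5357, 0.1534, 0.1354]
ee_rot: [-0.0, 0.999, 0.042, -0.0]
wrist_force: [0.2, 0.3, -0.2]
opening: 0.204
```

```bash
cat > pkchk.py <<'E'
from h import *
s=arm.camera("scene")[:,:,::-1];st=arm.read_state();p=st["tool_pos"]
import mv;a=mv.psi(st["ee_rot"])
im=cv2.resize(s,None,fx=5,fy=5,interpolation=cv2.INTER_CUBIC)
z0=p[2]-.0657
S=rect(-.03,.03,-.0095,.0095,z0+.05)+rect(-.03,.03,-.0095,.0095,z0)
# apply scene bias (scene frame fit - robot frame)
b=np.array([.5405-.5445,.0817-.0793])
draw(im,"scene",[p[0]+b[0],p[1]+b[1],a],S,5)
F=[((-.064,.087,.046),(.064,.087,.046)),((-.064,.06,.044),(.064,.06,.044)),((-.064,.087,.01),(.064,.087,.01))]
draw(im,"scene",[.5405,.0817,.0838],F,5,(255,0,0))
cv2.imwrite("pics/"+__import__("sys").argv[1],im[1000:1600,1150:1750])
E
python3 pkchk.py k.png; python3 mv.py .5382 .1545 .14 .0838
```

```text
t=14.85 at [0.5359 0.1537 0.1357] psi=0.0846 open=0.198 F=[-0.1 -0.4 -0.4] q6=1.69
-> twist 0.05 deg, then tx 0.24 ty -0.06 tz -0.43 cm
```

View pics/k.png

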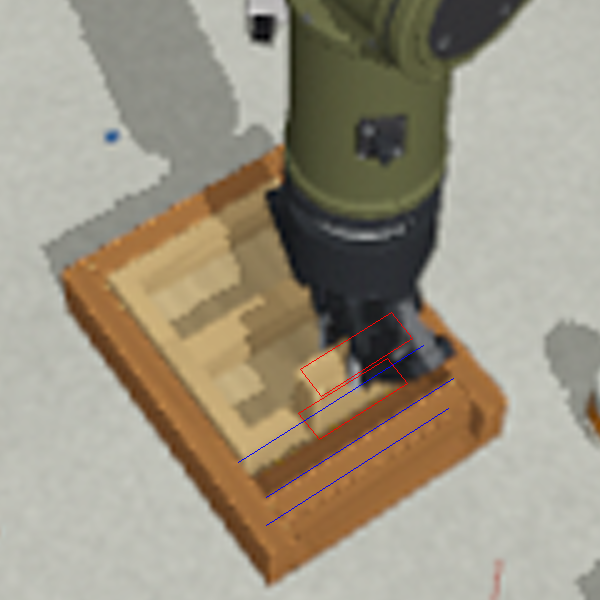

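Emit:
{"op": "carry_out", "data": {
  "rows": [
    [0.9, 0.22, -0.06, 0.5, 0],
    [0.9, 0, 0, 1, 0],
    [0.9, 0, 0, 0.5, 0],
    [0.9, 0, 0, 0, 0]
  ]
}}

```text
time_s: 15.25
tool_pos: [0.5372, 0.1536, 0.1143]
ee_rot: [0.0, 0.999, 0.042, -0.001]
wrist_force: [0.7, -0.5, 0.2]
opening: 0.199
```

```bash
python3 pkchk.py l.png; python3 mv.py .5382 .1545 .0757 .0838
```

```text
t=15.30 at [0.5376 0.1536 0.1148] psi=0.0841 open=0.208 F=[-0.1 -0.1 -1.2] q6=1.69
-> twist 0.02 deg, then tx 0.07 ty -0.08 tz 3.91 cm
```

View pics/l.png

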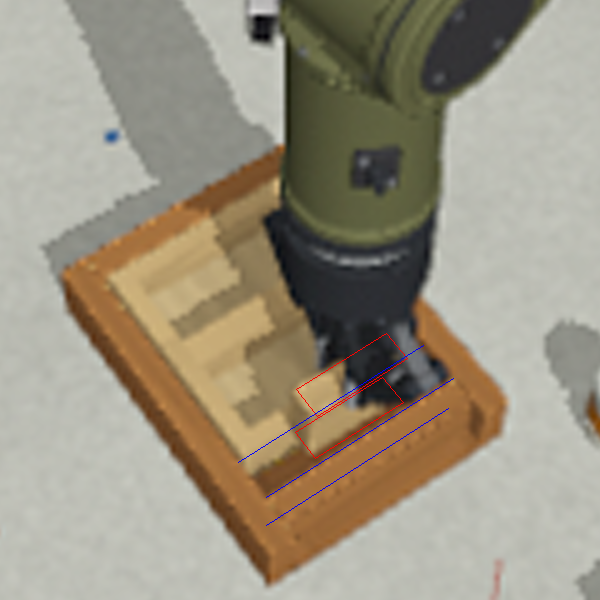

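Emit:
{"op": "carry_out", "data": {
  "rows": [
    [0.9, 0.06, -0.15, 0, 0],
    [0.9, 0, 0, 0.5, 0],
    [0.9, 0, 0, 0.5, 0],
    [0.9, 0, 0, 0.5, 0],
    [0.9, 0, 0, 0.5, 0],
    [0.9, 0, 0, 0, 0]
  ]
}}

```text
time_s: 15.9
tool_pos: [0.5381, 0.1547, 0.0946]
ee_rot: [0.0, 0.999, 0.042, -0.001]
wrist_force: [0.2, -0.6, -0.2]
opening: 0.204
```

```bash
python3 mv.py .5382 .1545 .0757 .0838
```

```text
t=15.90 at [0.5381 0.1547 0.0946] psi=0.0835 open=0.204 F=[ 0.2 -0.6 -0.2] q6=1.69
-> twist -0.02 deg, then tx 0.01 ty 0.02 tz 1.89 cm
```

Emit:
{"op": "carry_out", "data": {
  "rows": [
    [0.9, 0, 0, 0.5, 0],
    [0.9, 0, 0, 0.5, 0],
    [0.9, 0, 0, 0.4, 0],
    [0.9, 0, 0, 0.2, 0],
    [0.9, 0, 0, 0.1, 0],
    [0.9, 0, 0, 0, 0]
  ]
}}

```text
time_s: 16.5
tool_pos: [0.5387, 0.155, 0.0785]
ee_rot: [0.0, 0.999, 0.042, -0.0]
wrist_force: [0.9, 0.3, -1.0]
opening: 0.199
```

```bash
python3 mv.py .5382 .1545 .0757 .0838
```

```text
t=16.50 at [0.5387 0.155  0.0785] psi=0.0837 open=0.199 F=[ 0.9  0.3 -1. ] q6=1.69
-> twist -0.01 deg, then tx -0.06 ty 0.04 tz 0.28 cm
```

Emit:
{"op": "carry_out", "data": {
  "rows": [
    [0.9, 0, 0, 0.1, 0],
    [0.9, 0, 0, 0.1, 0],
    [0.9, 0, 0, 0.05, 0],
    [0.9, 0, 0, 0, 0]
  ]
}}

```text
time_s: 16.9
tool_pos: [0.5387, 0.1549, 0.0761]
ee_rot: [0.0, 0.999, 0.042, -0.0]
wrist_force: [-0.3, -0.3, -1.0]
opening: 0.202
```

```bash
python3 mv.py .5382 .1545 .0757 .0838
```

```text
t=16.90 at [0.5387 0.1549 0.0761] psi=0.0836 open=0.202 F=[-0.3 -0.3 -1. ] q6=1.69
-> twist -0.01 deg, then tx -0.06 ty 0.04 tz 0.04 cm
```

Emit:
{"op": "carry_out", "data": {
  "rows": [
    [0.9, 0, 0, 0.05, 0],
    [0.9, 0, 0, 0.05, 0],
    [0.9, 0, 0, 0, 0],
    [0.9, 0, 0, 0, 0]
  ]
}}

```text
time_s: 17.3
tool_pos: [0.5388, 0.1549, 0.0757]
ee_rot: [-0.0, 0.999, 0.042, 0.0]
wrist_force: [-1.5, -0.8, 5.7]
opening: 0.203
```

```bash
python3 mv.py .5382 .1545 .0757 .0838
```

```text
t=17.30 at [0.5388 0.1549 0.0757] psi=0.0836 open=0.203 F=[-1.5 -0.8  5.7] q6=1.69
-> twist -0.01 deg, then tx -0.07 ty 0.04 tz -0.00 cm
```

On the lip. Next I slide it towards the foot rail until it touches.

Emit:
{"op": "carry_out", "data": {
  "rows": [
    [0.9, 0, -0.05, -0.03, 0],
    [0.9, 0, -0.05, 0, 0],
    [0.9, 0, -0.05, 0, 0],
    [0.9, 0, 0, 0, 0]
  ]
}}

```text
time_s: 17.7
tool_pos: [0.539, 0.1563, 0.0757]
ee_rot: [0.0, 0.999, 0.042, 0.0]
wrist_force: [0.1, -2.9, 5.9]
opening: 0.202
```

```bash
python3 mv.py .5382 .1545 .0757 .0838
```

```text
t=17.70 at [0.539  0.1563 0.0757] psi=0.0838 open=0.202 F=[ 0.1 -2.9  5.9] q6=1.69
-> twist 0.00 deg, then tx -0.10 ty 0.17 tz 0.00 cm
```

Emit:
{"op": "carry_out", "data": {
  "rows": [
    [0.9, 0, -0.05, -0.02, 0],
    [0.9, 0, -0.05, 0, 0],
    [0.9, 0, -0.05, 0, 0],
    [0.9, 0, 0, 0, 0]
  ]
}}

```text
time_s: 18.1
tool_pos: [0.5389, 0.1578, 0.0757]
ee_rot: [0.0, 0.999, 0.042, 0.0]
wrist_force: [0.6, -2.7, 4.8]
opening: 0.204
```

```bash
python3 mv.py .5382 .1545 .0757 .0838
```

```text
t=18.10 at [0.5389 0.1578 0.0757] psi=0.0840 open=0.204 F=[ 0.6 -2.7  4.8] q6=1.70
-> twist 0.01 deg, then tx -0.10 ty 0.32 tz 0.00 cm
```

Emit:
{"op": "carry_out", "data": {
  "rows": [
    [0.9, 0, -0.05, -0.02, 0],
    [0.9, 0, -0.05, 0, 0],
    [0.9, 0, 0, 0, 0]
  ]
}}

```text
time_s: 18.4
tool_pos: [0.5389, 0.158, 0.0757]
ee_rot: [0.001, 0.999, 0.042, 0.0]
wrist_force: [2.2, -6.2, 4.1]
opening: 0.204
```

```bash
python3 mv.py .5382 .1545 .0757 .0838
```

```text
t=18.40 at [0.5389 0.158  0.0757] psi=0.0845 open=0.204 F=[ 2.2 -6.2  4.1] q6=1.70
-> twist 0.04 deg, then tx -0.10 ty 0.34 tz 0.00 cm
```

Emit:
{"op": "carry_out", "data": {
  "rows": [
    [0.9, 0, 0.05, 0, 0],
    [0.5, 0, 0, 0, 0],
    [0.5, 0, 0, 0, 0],
    [0.5, 0, 0, 0, 0],
    [0.5, 0, 0, 0, 0],
    [0.5, 0, 0, -2, 0],
    [0.5, 0, 0, -4, 0],
    [0.5, 0, 0, -4, 0],
    [0.5, 0, 0, 0, 0]
  ]
}}

```text
time_s: 19.3
tool_pos: [0.5422, 0.1596, 0.1814]
ee_rot: [-0.001, 0.999, 0.042, 0.006]
wrist_force: [0.2, -0.0, 1.3]
opening: 0.498
```

```bash
python3 mv.py .496 -.421 .16 -.12; python3 - <<'E'
from h import *
s=arm.camera("scene")[:,:,::-1];cv2.imwrite("pics/m_scene.png",s)
cv2.imwrite("pics/m.png",cv2.resize(s[210:320,230:350],None,fx=5,fy=5,interpolation=cv2.INTER_CUBIC))
E
```

```text
t=19.30 at [0.5422 0.1596 0.1814] psi=0.0838 open=0.498 F=[ 0.2 -0.   1.3] q6=1.70
-> twist 11.68 deg, then tx 2.36 ty 58.19 tz 2.14 cm
```

View pics/m.png

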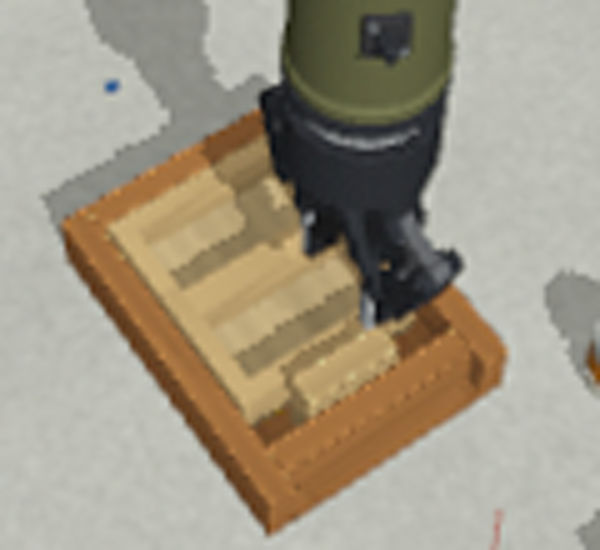

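```bash
python3 - <<'E'
from h import *
G={c:grads(cv2.imread(f"pics/a_{c}.png")) for c in("scene","top")}
def S(p): return rect(-.02,.02,-.014,0,.088)+[((-.02,0,.036),(-.02,0,.088)),((.02,0,.036),(.02,0,.088))]
for cams in(["top"],["scene"]):
  for sd in (0,1):
    x,v=fit(S,[.498,-.414,-.12],[.006,.006,.1],G,cams,seed=sd,n=20);print(cams,np.round(x,4),v)
  c=cams[0];im=cv2.resize(cv2.imread(f"pics/a_{c}.png"),None,fx=10,fy=10,interpolation=cv2.INTER_CUBIC)
  draw(im,c,x,S(0),10)
  cv2.imwrite(f"pics/w_{c}.png",im[1900:2450,3800:4350] if c=="top" else im[1300:1850,2000:2550])
a=cv2.imread("pics/w_top.png");b=cv2.imread("pics/w_scene.png");cv2.imwrite("pics/w.png",cv2.resize(np.hstack([a,b]),(800,400)))
E
```

```text
['top'] [ 0.5006 -0.4102 -0.1069] 5.919184451768926
['top'] [ 0.5006 -0.4102 -0.1069] 5.919184472937573
['scene'] [ 0.4928 -0.4168  0.0764] 4.869284175910212
['scene'] [ 0.4928 -0.4168  0.0764] 4.869284200846492
```

View pics/w.png

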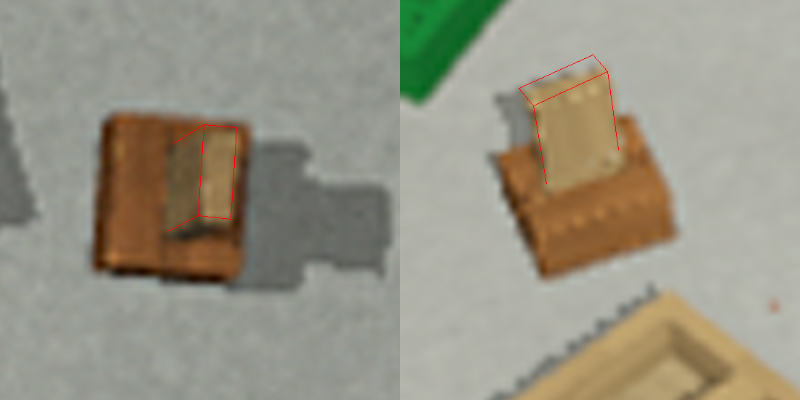

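```bash
python3 mv.py .4995 -.4175 .14 -.107
```

```text
t=19.35 at [0.5406 0.1592 0.1789] psi=0.0838 open=0.502 F=[ 0.3 -0.1  0.5] q6=1.70
-> twist 10.93 deg, then tx 2.07 ty 57.78 tz 3.89 cm
```

Emit:
{"op": "carry_out", "data": {
  "rows": [
    [0.5, 0, 0, 0, 5.5],
    [0.5, 0, 0, 0, 5.4],
    [0.5, 0.1, 3, 0, 0],
    [0.5, 0.2, 4.5, 0, 0],
    [0.5, 0.2, 4.5, 0, 0],
    [0.5, 0.2, 4.5, 0, 0],
    [0.5, 0.2, 4.5, 0, 0],
    [0.5, 0.2, 4.5, 0, 0],
    [0.5, 0.2, 4.5, 0, 0],
    [0.5, 0.2, 4.5, 0, 0],
    [0.5, 0.2, 4.5, 0, 0],
    [0.5, 0.2, 4.5, 0, 0],
    [0.5, 0.2, 4.5, 0, 0],
    [0.5, 0.2, 4.5, 0, 0],
    [0.5, 0, 3, 0, 0],
    [0.5, 0, 2, 0, 0],
    [0.5, 0, 0.8, 0, 0],
    [0.5, 0, 0, 0, 0],
    [0.5, 0, 0, 0, 0]
  ]
}}

```text
time_s: 21.25
tool_pos: [0.4993, -0.4219, 0.1753]
ee_rot: [-0.001, 0.999, -0.053, -0.0]
wrist_force: [0.9, 1.0, -0.3]
opening: 0.504
```

```bash
python3 mv.py .4995 -.4175 .08 -.107; python3 - <<'E'
from h import *
s=arm.camera("scene")[:,:,::-1]; t=arm.camera("top")[:,:,::-1];cv2.imwrite("pics/n_top.png",t)
a=cv2.resize(s[100:200,180:280],None,fx=4,fy=4,interpolation=cv2.INTER_CUBIC)
b=cv2.resize(t[170:270,350:450],None,fx=4,fy=4,interpolation=cv2.INTER_CUBIC)
cv2.imwrite("pics/n.png",np.hstack([a,b]))
E
```

```text
t=21.25 at [ 0.4993 -0.4219  0.1753] psi=-0.1058 open=0.504 F=[ 0.9  1.  -0.3] q6=0.91
-> twist 0.07 deg, then tx -0.03 ty -0.44 tz 9.53 cm
```

View pics/n.png

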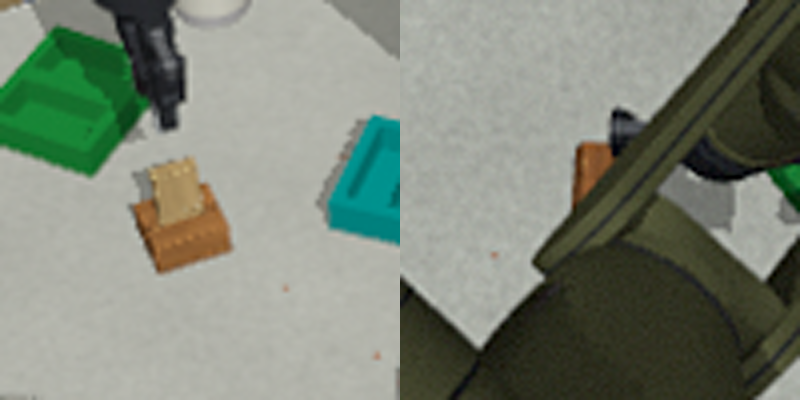

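Emit:
{"op": "carry_out", "data": {
  "rows": [
    [0.5, 0, -0.44, 2, 0],
    [0.5, 0, 0, 3, 0],
    [0.5, 0, 0, 2, 0],
    [0.5, 0, 0, 1.5, 0],
    [0.5, 0, 0, 1, 0],
    [0.5, 0, 0, 0, 0]
  ]
}}

```text
time_s: 21.95
tool_pos: [0.4994, -0.4176, 0.0796]
ee_rot: [-0.001, 0.999, -0.053, -0.001]
wrist_force: [-1.3, -0.4, -0.4]
opening: 0.497
```

```bash
python3 mv.py .4995 -.4175 .08 -.107; python3 - <<'E'
from h import *
s=arm.camera("scene")[:,:,::-1]
cv2.imwrite("pics/o.png",cv2.resize(s[110:200,180:280],None,fx=6,fy=6,interpolation=cv2.INTER_CUBIC))
E
```

```text
t=21.95 at [ 0.4994 -0.4176  0.0796] psi=-0.1054 open=0.497 F=[-1.3 -0.4 -0.4] q6=0.91
-> twist 0.09 deg, then tx 0.01 ty -0.01 tz -0.04 cm
```

View pics/o.png

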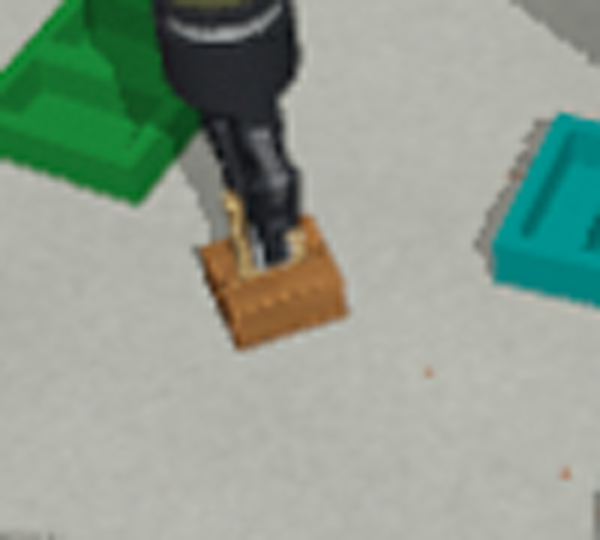

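Emit:
{"op": "carry_out", "data": {
  "rows": [
    [1.0, 0, 0, 0, 0],
    [1.0, 0, 0, 0, 0],
    [1.0, 0, 0, 0, 0],
    [1.0, 0, 0, 0, 0],
    [1.0, 0, 0, 0, 0],
    [1.0, 0, 0, 0, 0],
    [1.0, 0, 0, 0, 0]
  ],
  "newtons": 70
}}

```text
time_s: 22.7
tool_pos: [0.5005, -0.4194, 0.0823]
ee_rot: [0.0, 0.999, -0.053, 0.001]
wrist_force: [1.0, 2.5, 5.9]
opening: 0.154
```

```bash
python3 mv.py .4995 -.4175 .08 -.107
```

```text
t=22.70 at [ 0.5005 -0.4194  0.0823] psi=-0.1069 open=0.154 F=[1.  2.5 5.9] q6=0.91
-> twist 0.01 deg, then tx -0.12 ty -0.18 tz 0.23 cm
```

Emit:
{"op": "carry_out", "data": {
  "rows": [
    [1.0, 0, 0, -1, 0],
    [1.0, 0, 0, -2, 0],
    [1.0, 0, 0, -3, 0],
    [1.0, 0, 0, -3, 0],
    [1.0, 0, 0, -1, 0],
    [1.0, 0, 0, 0, 0]
  ]
}}

```text
time_s: 23.3
tool_pos: [0.5006, -0.4204, 0.183]
ee_rot: [0.002, 0.999, -0.053, 0.002]
wrist_force: [0.1, 0.4, -0.8]
opening: 0.148
```

```bash
python3 mv.py .539 .12 .18 .084; python3 - <<'E'
from h import *
s=arm.camera("scene")[:,:,::-1]
cv2.imwrite("pics/p.png",cv2.resize(s[90:190,180:280],None,fx=6,fy=6,interpolation=cv2.INTER_CUBIC))
E
```

```text
t=23.30 at [ 0.5006 -0.4204  0.183 ] psi=-0.1067 open=0.148 F=[ 0.1  0.4 -0.8] q6=0.91
-> twist -10.93 deg, then tx 8.36 ty -53.53 tz 0.30 cm
```

View pics/p.png

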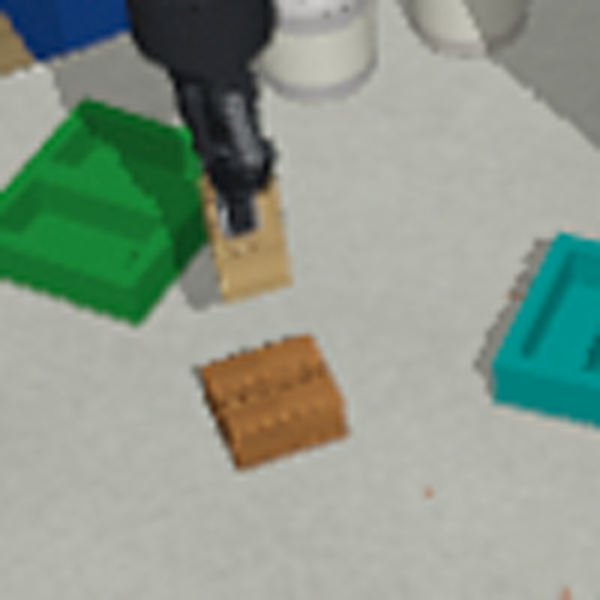

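```bash
python3 mv.py .5405 .1396 .165 .084
```

```text
t=23.35 at [ 0.4998 -0.4195  0.1812] psi=-0.1067 open=0.150 F=[-0.4 -0.  -1.1] q6=0.91
-> twist -10.93 deg, then tx 8.75 ty -55.37 tz 1.62 cm
```

Emit:
{"op": "carry_out", "data": {
  "rows": [
    [1.0, 0, 0, 0, -5.5],
    [1.0, 0, 0, 0, -5.43],
    [1.0, 0.5, -3, 0, 0],
    [1.0, 0.7, -4.5, 0, 0],
    [1.0, 0.7, -4.5, 0, 0],
    [1.0, 0.7, -4.5, 0, 0],
    [1.0, 0.7, -4.5, 0, 0],
    [1.0, 0.7, -4.5, 0, 0],
    [1.0, 0.7, -4.5, 0, 0],
    [1.0, 0.7, -4.5, 0, 0],
    [1.0, 0.7, -4.5, 0, 0],
    [1.0, 0.7, -4.5, 0, 0],
    [1.0, 0.7, -4.5, 0, 0],
    [1.0, 0.7, -4, 0, 0],
    [1.0, 0.4, -2, 0, 0],
    [1.0, 0.15, -1.3, 0, 0],
    [1.0, 0, 0, 0, 0],
    [1.0, 0, 0, 0, 0],
    [1.0, 0, 0, 0, 0]
  ]
}}

```text
time_s: 25.25
tool_pos: [0.5401, 0.1377, 0.1804]
ee_rot: [0.0, 0.999, 0.041, -0.001]
wrist_force: [-0.2, 0.1, -0.4]
opening: 0.152
```

```bash
python3 mv.py .5405 .1396 .145 .084; cat > wchk.py <<'E'
from h import *
import mv,sys
s=arm.camera("scene")[:,:,::-1];st=arm.read_state();p=st["tool_pos"];a=mv.psi(st["ee_rot"])
im=cv2.resize(s,None,fx=6,fy=6,interpolation=cv2.INTER_CUBIC)
raw=im.copy()
z=p[2]-.0763
S=[((-.02,.007,z),(.02,.007,z)),((-.02,.007,z),(-.02,.007,z+.082)),((.02,.007,z),(.02,.007,z+.082)),((-.02,.005,z),(.02,.005,z))]
b=np.array([.5405-.5445,.0817-.0793])
draw(im,"scene",[p[0]+b[0],p[1]+b[1],a],S,6)
cv2.imwrite("pics/"+sys.argv[1],np.hstack([raw[1320:1860,1480:1880],im[1320:1860,1480:1880]]))
E
python3 wchk.py q.png
```

```text
t=25.25 at [0.5401 0.1377 0.1804] psi=0.0829 open=0.152 F=[-0.2  0.1 -0.4] q6=1.66
-> twist -0.07 deg, then tx 0.06 ty -0.19 tz 3.54 cm
```

View pics/q.png

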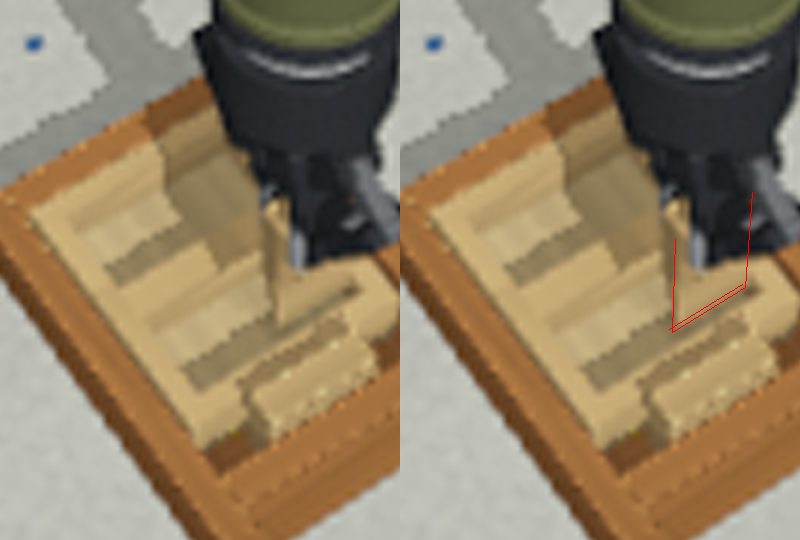

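Emit:
{"op": "carry_out", "data": {
  "rows": [
    [1.0, 0.05, -0.19, 1, 0],
    [1.0, 0, 0, 1.5, 0],
    [1.0, 0, 0, 1, 0],
    [1.0, 0, 0, 0, 0]
  ]
}}

```text
time_s: 25.7
tool_pos: [0.5394, 0.1403, 0.1439]
ee_rot: [0.0, 0.999, 0.042, -0.002]
wrist_force: [-0.9, 0.0, -0.5]
opening: 0.15
```

```bash
python3 wchk.py r.png; python3 mv.py .5405 .1396 .145 .084
```

```text
t=25.75 at [0.5401 0.1405 0.1448] psi=0.0836 open=0.153 F=[-0.5  0.2 -0.1] q6=1.67
-> twist -0.02 deg, then tx 0.04 ty 0.10 tz -0.02 cm
```

View pics/r.png

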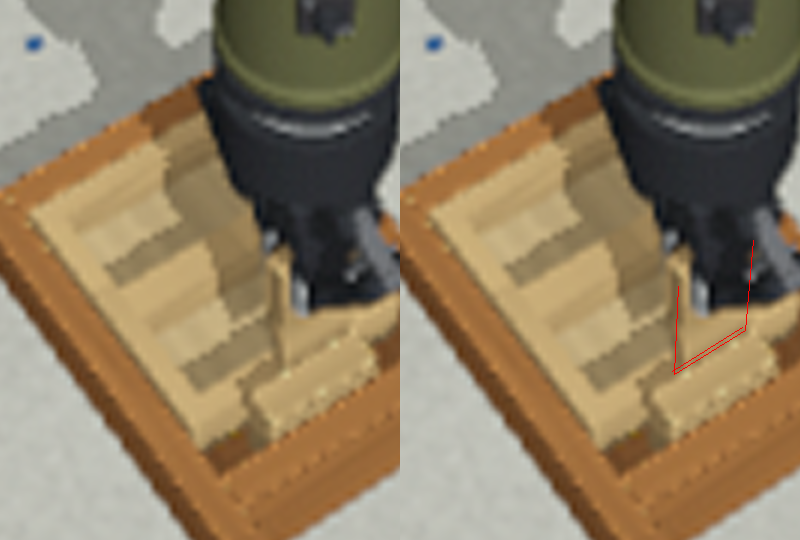

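Emit:
{"op": "carry_out", "data": {
  "rows": [
    [1.0, 0, 0.1, 0.3, 0],
    [1.0, 0, 0, 0.4, 0],
    [1.0, 0, 0, 0.4, 0],
    [1.0, 0, 0, 0.4, 0],
    [1.0, 0, 0, 0, 0]
  ]
}}

```text
time_s: 26.25
tool_pos: [0.5429, 0.1402, 0.1355]
ee_rot: [-0.0, 0.999, 0.042, 0.003]
wrist_force: [-5.6, -2.3, 26.8]
opening: 0.148
```

```bash
python3 mv.py .5405 .1396 .12 .084
```

```text
t=26.25 at [0.5429 0.1402 0.1355] psi=0.0845 open=0.148 F=[-5.6 -2.3 26.8] q6=1.66
-> twist 0.03 deg, then tx -0.25 ty 0.04 tz 1.55 cm
```

Emit:
{"op": "carry_out", "data": {
  "rows": [
    [1.0, 0, 0, -0.5, 0],
    [1.0, 0, 0, -0.7, 0],
    [1.0, 0, 0, 0, 0],
    [1.0, 0, 0, 0, 0]
  ]
}}

```text
time_s: 26.65
tool_pos: [0.5409, 0.14, 0.1426]
ee_rot: [0.0, 0.999, 0.042, -0.0]
wrist_force: [0.3, -0.7, 0.4]
opening: 0.15
```

```bash
python3 wchk.py s.png; python3 mv.py .5405 .1396 .145 .084;python3 - <<'E'
from h import *
t=arm.camera("top")[:,:,::-1]
cv2.imwrite("pics/s2.png",cv2.resize(t[160:260,190:310],None,fx=5,fy=5,interpolation=cv2.INTER_CUBIC))
E
```

```text
t=26.70 at [0.5407 0.14   0.1423] psi=0.0842 open=0.149 F=[-0.2 -0.3 -0.5] q6=1.66
-> twist 0.01 deg, then tx -0.02 ty 0.04 tz -0.27 cm
```

View pics/s.png

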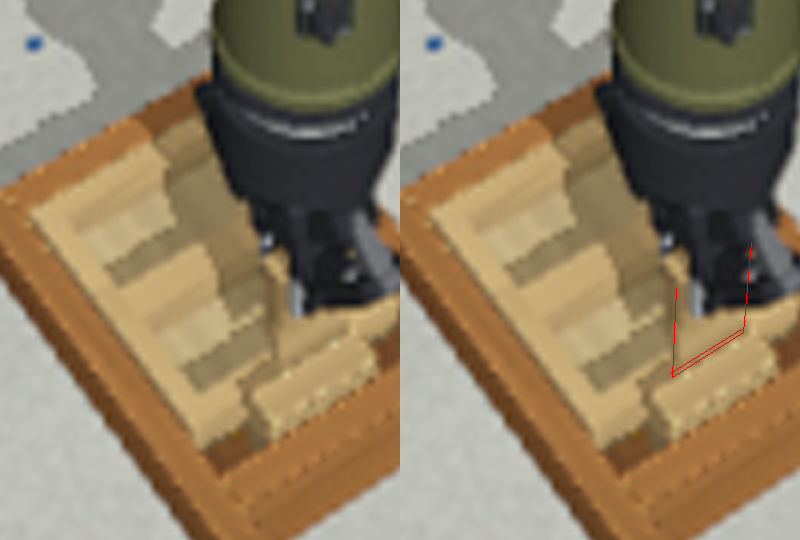

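View pics/s2.png

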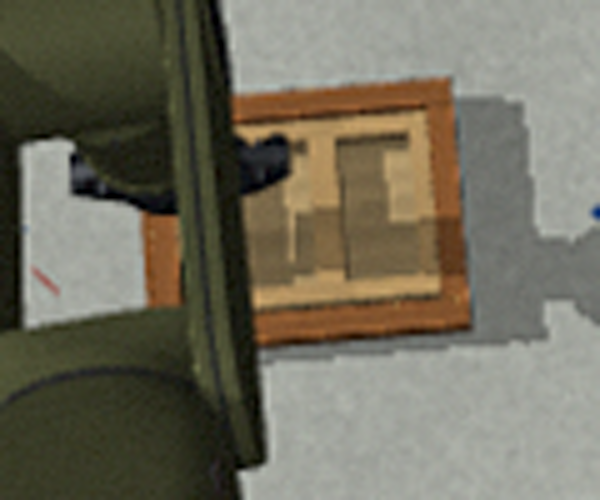

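```bash
python3 - <<'E'
import cv2,numpy as np
o=[]
for f in "qrs":
    a=cv2.imread(f"pics/{f}.png")[200:460,220:400]
    o.append(cv2.resize(a,None,fx=1.47,fy=2.2*1.0 if 0 else 1.47,interpolation=cv2.INTER_CUBIC))
cv2.imwrite("pics/qrs.png",cv2.resize(np.hstack(o),(800,385)))
E
```

```text
(no output)
```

View pics/qrs.png

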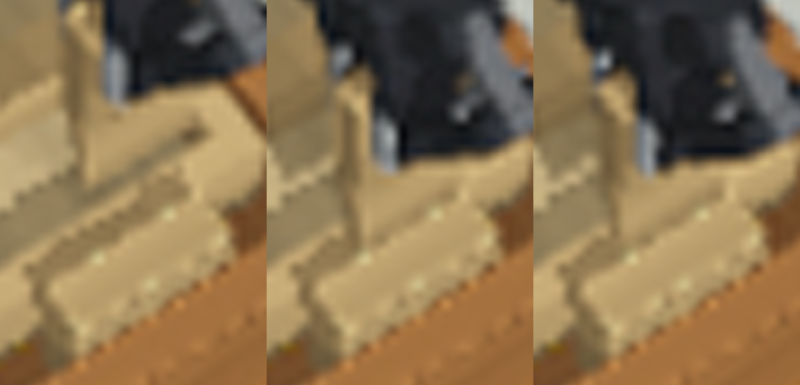

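Emit:
{"op": "carry_out", "data": {
  "rows": [
    [1.0, 0, 0.35, 0, 0],
    [1.0, 0, 0, 0.3, 0],
    [1.0, 0, 0, 0.3, 0],
    [1.0, 0, 0, 0.2, 0],
    [1.0, 0, 0, 0, 0]
  ],
  "newtons": 100
}}

```text
time_s: 27.25
tool_pos: [0.5409, 0.1365, 0.1342]
ee_rot: [0.0, 0.999, 0.042, -0.001]
wrist_force: [0.9, 1.1, -0.1]
opening: 0.143
```

```bash
python3 wchk.py t.png; python3 mv.py .5405 .1365 .12 .084
```

```text
t=27.30 at [0.541  0.1365 0.1344] psi=0.0842 open=0.147 F=[ 1.1 -0.2 -0.2] q6=1.66
-> twist 0.01 deg, then tx -0.05 ty -0.00 tz 1.44 cm
```

View pics/t.png

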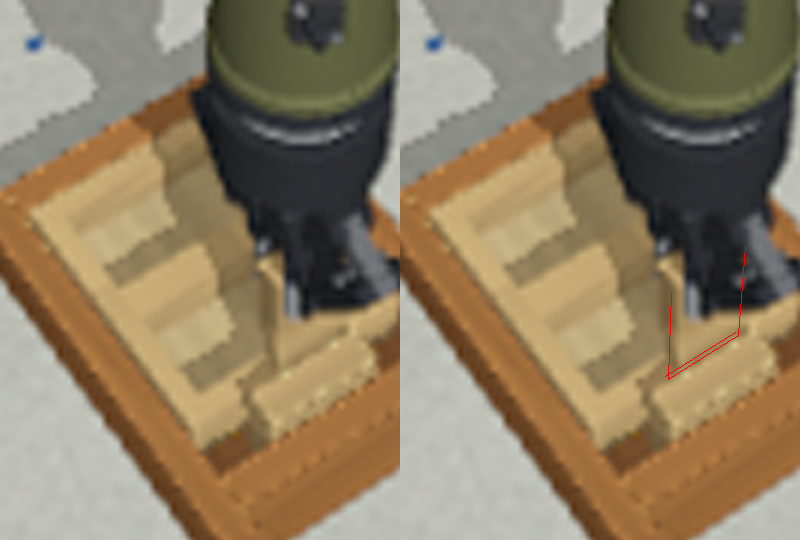

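Emit:
{"op": "carry_out", "data": {
  "rows": [
    [1.0, 0, 0, 0.2, 0],
    [1.0, 0, 0, 0.2, 0],
    [1.0, 0, 0, 0.1, 0],
    [1.0, 0, 0, 0, 0]
  ]
}}

```text
time_s: 27.7
tool_pos: [0.5411, 0.1365, 0.1296]
ee_rot: [0.0, 0.999, 0.042, -0.0]
wrist_force: [0.1, 0.4, -0.4]
opening: 0.145
```

```bash
python3 mv.py .5405 .1365 .12 .084
```

```text
t=27.70 at [0.5411 0.1365 0.1296] psi=0.0842 open=0.145 F=[ 0.1  0.4 -0.4] q6=1.66
-> twist 0.01 deg, then tx -0.06 ty 0.00 tz 0.96 cm
```

Emit:
{"op": "carry_out", "data": {
  "rows": [
    [1.0, 0, 0, 0.2, 0],
    [1.0, 0, 0, 0.2, 0],
    [1.0, 0, 0, 0.2, 0],
    [1.0, 0, 0, 0, 0]
  ]
}}

```text
time_s: 28.1
tool_pos: [0.5409, 0.1365, 0.1234]
ee_rot: [0.0, 0.999, 0.042, -0.0]
wrist_force: [0.1, -0.5, -0.2]
opening: 0.153
```

```bash
python3 wchk.py u.png;python3 mv.py .5405 .1365 .12 .084
```

```text
t=28.15 at [0.541  0.1365 0.1236] psi=0.0842 open=0.146 F=[ 0.6  0.6 -0.7] q6=1.66
-> twist 0.01 deg, then tx -0.05 ty -0.00 tz 0.36 cm
```

View pics/u.png

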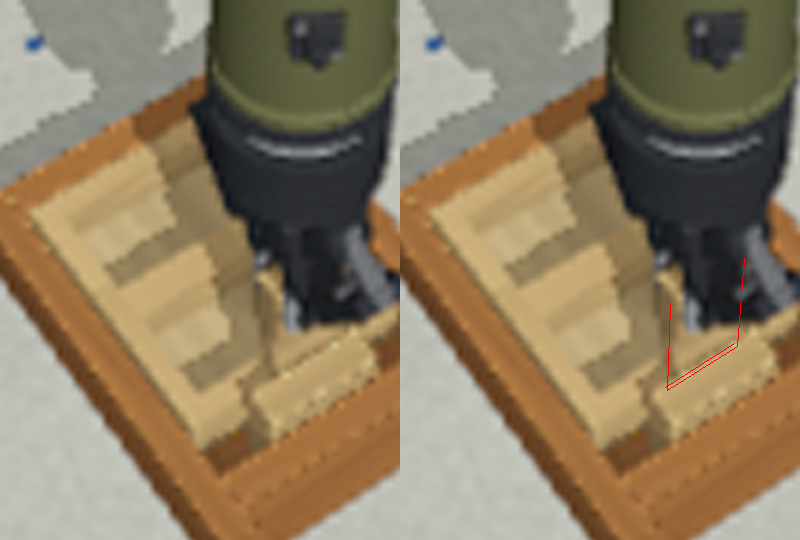

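Emit:
{"op": "carry_out", "data": {
  "rows": [
    [1.0, 0, 0, 0.2, 0],
    [1.0, 0, 0, 0.2, 0],
    [1.0, 0, 0, 0.1, 0],
    [1.0, 0, 0, 0, 0]
  ]
}}

```text
time_s: 28.55
tool_pos: [0.541, 0.1365, 0.1186]
ee_rot: [0.0, 0.999, 0.042, -0.0]
wrist_force: [-0.1, -0.3, -0.5]
opening: 0.148
```

```bash
python3 mv.py .5405 .1365 .12 .084
```

```text
t=28.55 at [0.541  0.1365 0.1186] psi=0.0841 open=0.148 F=[-0.1 -0.3 -0.5] q6=1.66
-> twist 0.01 deg, then tx -0.05 ty -0.00 tz -0.14 cm
```

Emit:
{"op": "carry_out", "data": {
  "rows": [
    [1.0, 0, 0, 0.2, 0],
    [1.0, 0, 0, 0.2, 0],
    [1.0, 0, 0, 0.1, 0],
    [1.0, 0, 0, 0, 0]
  ]
}}

```text
time_s: 28.95
tool_pos: [0.5411, 0.1366, 0.1136]
ee_rot: [-0.0, 0.999, 0.042, -0.0]
wrist_force: [0.7, -0.0, 0.7]
opening: 0.145
```

```bash
python3 mv.py .5405 .1365 .12 .084
```

```text
t=28.95 at [0.5411 0.1366 0.1136] psi=0.0841 open=0.145 F=[ 0.7 -0.   0.7] q6=1.66
-> twist 0.01 deg, then tx -0.06 ty 0.00 tz -0.64 cm
```

Now easing towards the packer to find its face.

Emit:
{"op": "carry_out", "data": {
  "rows": [
    [1.0, 0, -0.05, 0, 0],
    [1.0, 0, -0.05, 0, 0],
    [1.0, 0, -0.05, 0, 0],
    [1.0, 0, 0, 0, 0]
  ]
}}

```text
time_s: 29.35
tool_pos: [0.5411, 0.1381, 0.1139]
ee_rot: [-0.0, 0.999, 0.042, 0.0]
wrist_force: [0.1, -1.4, -0.8]
opening: 0.147
```

```bash
python3 mv.py .5405 .1365 .12 .084
```

```text
t=29.35 at [0.5411 0.1381 0.1139] psi=0.0842 open=0.147 F=[ 0.1 -1.4 -0.8] q6=1.66
-> twist 0.01 deg, then tx -0.07 ty 0.15 tz -0.61 cm
```

Emit:
{"op": "carry_out", "data": {
  "rows": [
    [1.0, 0, -0.05, 0, 0],
    [1.0, 0, -0.05, 0, 0],
    [1.0, 0, 0, 0, 0]
  ]
}}

```text
time_s: 29.65
tool_pos: [0.541, 0.1391, 0.1138]
ee_rot: [-0.0, 0.999, 0.042, -0.0]
wrist_force: [-0.8, 0.3, 0.4]
opening: 0.15
```

```bash
python3 mv.py .5405 .1365 .12 .084
```

```text
t=29.65 at [0.541  0.1391 0.1138] psi=0.0843 open=0.150 F=[-0.8  0.3  0.4] q6=1.66
-> twist 0.02 deg, then tx -0.07 ty 0.26 tz -0.62 cm
```

Emit:
{"op": "carry_out", "data": {
  "rows": [
    [1.0, 0, -0.05, 0, 0],
    [1.0, 0, -0.05, 0, 0],
    [1.0, 0, 0, 0, 0]
  ]
}}

```text
time_s: 29.95
tool_pos: [0.5409, 0.14, 0.1138]
ee_rot: [0.0, 0.999, 0.042, 0.0]
wrist_force: [-0.4, -1.3, -0.3]
opening: 0.147
```

```bash
python3 mv.py .5405 .1365 .12 .084
```

```text
t=29.95 at [0.5409 0.14   0.1138] psi=0.0842 open=0.147 F=[-0.4 -1.3 -0.3] q6=1.66
-> twist 0.01 deg, then tx -0.07 ty 0.35 tz -0.62 cm
```

Emit:
{"op": "carry_out", "data": {
  "rows": [
    [1.0, 0, -0.05, 0, 0],
    [1.0, 0, -0.05, 0, 0],
    [1.0, 0, -0.05, 0, 0],
    [1.0, 0, 0, 0, 0]
  ]
}}

```text
time_s: 30.35
tool_pos: [0.5408, 0.1411, 0.1137]
ee_rot: [0.0, 0.999, 0.042, -0.0]
wrist_force: [0.8, -1.9, -1.4]
opening: 0.15
```

```bash
python3 mv.py .5405 .1365 .12 .084
```

```text
t=30.35 at [0.5408 0.1411 0.1137] psi=0.0845 open=0.150 F=[ 0.8 -1.9 -1.4] q6=1.67
-> twist 0.03 deg, then tx -0.07 ty 0.45 tz -0.63 cm
```

Emit:
{"op": "carry_out", "data": {
  "rows": [
    [1.0, 0, 0, 0.15, 0],
    [1.0, 0, 0, 0.15, 0],
    [1.0, 0, 0, 0.1, 0],
    [1.0, 0, 0, 0, 0]
  ]
}}

```text
time_s: 30.75
tool_pos: [0.5408, 0.1412, 0.1097]
ee_rot: [0.0, 0.999, 0.042, -0.0]
wrist_force: [0.2, -3.4, -0.5]
opening: 0.148
```

```bash
python3 mv.py .5405 .1365 .12 .084
```

```text
t=30.75 at [0.5408 0.1412 0.1097] psi=0.0842 open=0.148 F=[ 0.2 -3.4 -0.5] q6=1.67
-> twist 0.01 deg, then tx -0.07 ty 0.47 tz -1.03 cm
```

Emit:
{"op": "carry_out", "data": {
  "rows": [
    [1.0, 0, 0, 0.15, 0],
    [1.0, 0, 0, 0.15, 0],
    [1.0, 0, 0, 0.15, 0],
    [1.0, 0, 0, 0.1, 0],
    [1.0, 0, 0, 0, 0]
  ]
}}

```text
time_s: 31.25
tool_pos: [0.5408, 0.1413, 0.1041]
ee_rot: [0.0, 0.999, 0.042, -0.0]
wrist_force: [0.7, -5.3, 0.1]
opening: 0.147
```

```bash
python3 mv.py .5405 .1365 .12 .084
```

```text
t=31.25 at [0.5408 0.1413 0.1041] psi=0.0843 open=0.147 F=[ 0.7 -5.3  0.1] q6=1.67
-> twist 0.02 deg, then tx -0.07 ty 0.47 tz -1.59 cm
```

Emit:
{"op": "carry_out", "data": {
  "rows": [
    [1.0, 0, 0, 0.1, 0],
    [1.0, 0, 0, 0.1, 0],
    [1.0, 0, 0, 0.1, 0],
    [1.0, 0, 0, 0, 0]
  ]
}}

```text
time_s: 31.65
tool_pos: [0.5408, 0.1413, 0.1012]
ee_rot: [0.0, 0.999, 0.042, -0.0]
wrist_force: [0.5, -5.6, 0.5]
opening: 0.148
```

```bash
python3 mv.py .5405 .1365 .12 .084
```

```text
t=31.65 at [0.5408 0.1413 0.1012] psi=0.0842 open=0.148 F=[ 0.5 -5.6  0.5] q6=1.67
-> twist 0.01 deg, then tx -0.07 ty 0.47 tz -1.88 cm
```

Emit:
{"op": "carry_out", "data": {
  "rows": [
    [1.0, 0, 0, 0.1, 0],
    [1.0, 0, 0, 0.1, 0],
    [1.0, 0, 0, 0.1, 0],
    [1.0, 0, 0, 0, 0]
  ]
}}

```text
time_s: 32.05
tool_pos: [0.541, 0.1413, 0.099]
ee_rot: [0.0, 0.999, 0.042, 0.0]
wrist_force: [-0.5, -5.4, 5.6]
opening: 0.147
```

```bash
python3 wchk.py v.png;python3 mv.py .5405 .1365 .12 .084
```

```text
t=32.10 at [0.541  0.1412 0.099 ] psi=0.0842 open=0.151 F=[-0.4 -5.1  6. ] q6=1.67
-> twist 0.01 deg, then tx -0.09 ty 0.47 tz -2.10 cm
```

View pics/v.png

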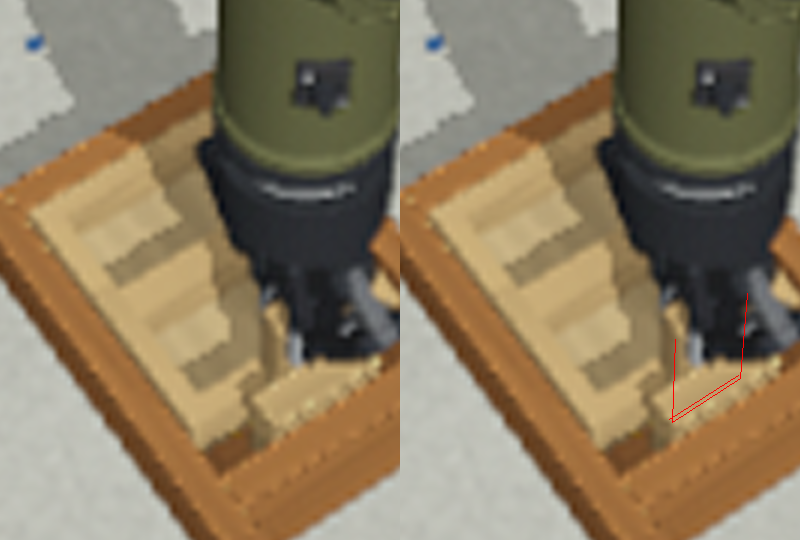

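Emit:
{"op": "carry_out", "data": {
  "rows": [
    [1.0, 0, 0.05, 0.05, 0],
    [1.0, 0, 0, 0.05, 0],
    [1.0, 0, 0, 0.05, 0],
    [1.0, 0, 0, 0, 0]
  ]
}}

```text
time_s: 32.5
tool_pos: [0.5412, 0.1412, 0.0987]
ee_rot: [-0.0, 0.999, 0.042, 0.001]
wrist_force: [-2.4, -5.2, 12.9]
opening: 0.148
```

```bash
python3 mv.py .5405 .1365 .12 .084
```

```text
t=32.50 at [0.5412 0.1412 0.0987] psi=0.0841 open=0.148 F=[-2.4 -5.2 12.9] q6=1.67
-> twist 0.00 deg, then tx -0.11 ty 0.46 tz -2.13 cm
```

Emit:
{"op": "carry_out", "data": {
  "rows": [
    [1.0, 0, 0.05, 0.05, 0],
    [1.0, 0, 0.05, 0.05, 0],
    [1.0, 0, 0, 0, 0],
    [1.0, 0, 0, 0, 0]
  ]
}}

```text
time_s: 32.9
tool_pos: [0.5413, 0.1411, 0.0984]
ee_rot: [-0.001, 0.999, 0.042, 0.001]
wrist_force: [-3.8, -1.6, 18.6]
opening: 0.144
```

```bash
python3 mv.py .5405 .1365 .12 .084
```

```text
t=32.90 at [0.5413 0.1411 0.0984] psi=0.0836 open=0.144 F=[-3.8 -1.6 18.6] q6=1.66
-> twist -0.02 deg, then tx -0.12 ty 0.45 tz -2.16 cm
```

Emit:
{"op": "carry_out", "data": {
  "rows": [
    [1.0, 0, 0, 0, 0],
    [1.0, 0, 0, 0, 0],
    [1.0, 0, 0, 0, 0],
    [1.0, 0, 0, 0, 0],
    [1.0, 0, 0, 0, 0]
  ]
}}

```text
time_s: 33.4
tool_pos: [0.5413, 0.1411, 0.0984]
ee_rot: [-0.001, 0.999, 0.042, 0.001]
wrist_force: [-4.5, -2.0, 18.1]
opening: 0.143
```

```bash
python3 mv.py .5405 .1365 .12 .084; python3 - <<'E'
from h import *
s=arm.camera("scene")[:,:,::-1]
cv2.imwrite("pics/z.png",cv2.resize(s[205:405,225:465],None,fx=3.3,fy=3,interpolation=cv2.INTER_CUBIC))
for n in("panel","packer_thick","wedge"): print(n,[(np.round(d["xyz"],3).tolist(),round(d["conf"],2)) for d in arm.tip_of(n,"scene")][:3])
print(arm.read_state()["wrist_force"])
E
```

```text
t=33.40 at [0.5413 0.1411 0.0984] psi=0.0837 open=0.143 F=[-4.5 -2.  18.1] q6=1.66
-> twist -0.02 deg, then tx -0.12 ty 0.45 tz -2.16 cm
panel [([0.511, -0.62, -0.0], 0.94), ([0.289, -0.351, -0.003], 0.91), ([0.547, 0.068, 0.007], 0.72)]
packer_thick [([0.54, 0.158, 0.008], 0.69)]
wedge [([0.537, 0.149, 0.021], 0.5)]
[-4.57365381 -2.18868398 18.54102972]
```

View pics/z.png

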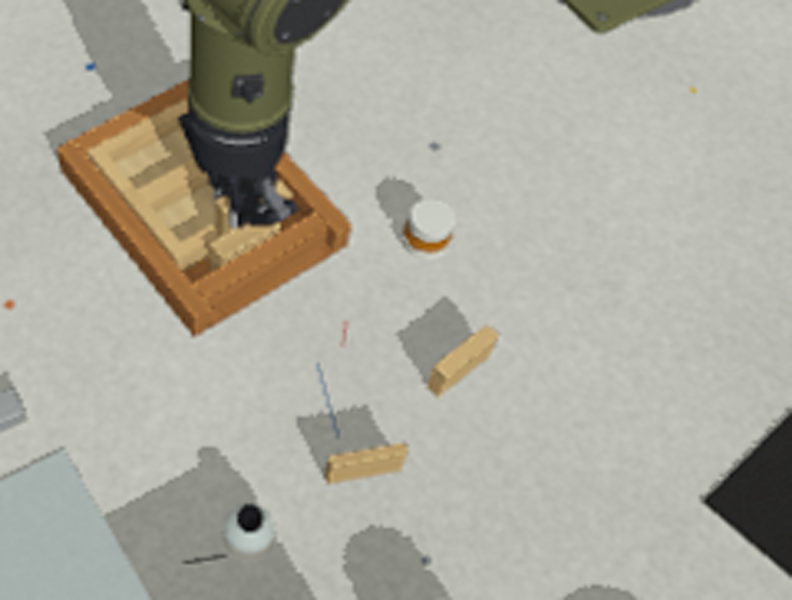

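The panel lies in the frame (about 150,190). The packer stands at the foot rail (about 245,245) with the wedge held behind it, and the jar, bottle and spare packers have not moved. The push holds steady at about 18 N and the wedge point is about 22 mm above the table, so I'm handing in.

```bash
python3 -c "
from rig import arm
print(arm.close_job())"
```

```text
the job is handed in; nothing more can be done
None
```

I fitted the painting, packer and wedge into the frame and handed the job in at about 33 s, with the wedge still held and pressed down. No verdict is reported.

**What I did**
- I laid the beige panel on the lip and slid it until it touched the head rail.
- I stood the 19 mm packer against the foot rail. That left about 9.4 mm for the wedge, inside the 5 to 11 mm range.
- I lowered the wedge between them, flat face to the packer, until it bit where I had calculated.

**Last checks**
- **Push:** it held steady at about 18 N downward, with about 5 N sideways.
- **Wedge:** it was not moving, and its point was about 22 mm above the table, well below the 41 mm limit.
- **Positions:** the detector put panel, packer and wedge where expected. The fingertips were about 13 mm above the packer.
- **Bystanders:** the paint jar, the ink bottle and the spare packers showed as undisturbed in the last picture. The gesso pot was outside that crop, but the arm never went near it.

**What went wrong or stayed uncertain**
- **First wedge try:** the point landed on top of the packer, with about 27 N on the wrist. I raised it, moved about 3.5 mm towards the painting and it went in. The wedge may have slipped slightly in the grip, but it bit at the expected height.
- **Squeeze:** the force on the rails was never measured directly. I estimate 20 to 30 N from the push.
- **Calibration:** the two cameras disagreed by about 4 mm on where the frame is, so I relied on touch for the final positions.

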